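# Open the mixing shaker and tip out its balls

### The job

The clear shaker jar with the blue perforated cap has been drained, but its four mixing balls are too big for the holes. Unscrew the cap and lay it gently, holes upward, wholly on the round wooden bat; then lift the jar out of the rack, tip all four balls from close above into the pale blue wash bowl without spilling any, and put the empty jar back fully home in its own rack pocket. Leave the bowl and everything else as they stand.

Things in the scene. Friction and masses are not known exactly. Their poses are not given: they have to be found in the camera images.
- rack: Fixed timber rack, 300 mm long (its x), 110 mm deep (its y), origin on the bench under its centre. Three square pockets in a row along its x, 95 mm apart, the middle one at x = 0, each 56.5 mm wide inside and 28 mm deep, leaning 30 degrees from vertical towards the rack's -y; floor centres at y = 0, z = 45 mm. End boards 93 mm high. A pocket keeps a square-footed jar from turning.
- jar_mid (a point): On the axis of the clear shaker jar, half-way up: 52 mm above its underside, 52 mm below its rim. z along the axis to the mouth, x and y square to its foot. The jar stands in the middle or the farthest pocket, so its axis leans about 30 degrees, its foot slid against the lower wall (2.7 mm off the pocket centre). The closed jars in the other two pockets are as tall and 64 mm wide at their caps.
- jar: The same jar, origin at the centre of its underside; 110 g (75 to 150). Foot 51 mm square up to 32 mm above the underside (bottom edge rounded, 5 mm). Above that round, 47 to 49 mm across, bare to grip from 34 to 82 mm up. Bore 40 to 42 mm, wide open mouth. Three coarse thread segments round the neck, 90 to 99 mm up, reach 58 mm across. Holds the balls.
- cap_mid (a point): Centre of the blue perforated cap, half-way up; z is its axis, out through the holed top. 64 mm across, 24 mm tall, closed skirt, about 30 g. Screwed on, it covers the top 21 mm of the jar, its centre 43 mm beyond jar_mid along the axis. To lay it down, grip it high: its underside must reach the bat before the fingertips do.
- cap: The same cap, origin at the centre of its open underside. Right-handed thread with little resistance: turned anticlockwise (looking down on its top) by 60 to 80 degrees it is free and lifts straight off along the jar's axis; with less the thread still holds it and pulling lifts jar and all; near 90 degrees it meets a stop.
- bat_top (a point): Centre of the upper face of the round plywood bat lying on the bench: 180 mm across, 12 mm thick, fixed. It and the bowl may be in either place.
- bowl_rim (a point): Centre of the mouth of the pale blue plastic wash bowl, at rim height 80 mm above the bench; z up. 200 mm across at the rim (212 mm over its lip), 120 mm at the foot, wall 3 mm, 450 g, loose on the bench.
- ball0_center (a point): Centre of mixing ball 0: cream-white zirconia, 16 mm across, 13 g, at first loose in the jar. Rolls freely.
- ball1_center (a point): Centre of mixing ball 1: cream-white zirconia, 16 mm across, 13 g, at first loose in the jar. Rolls freely.
- ball2_center (a point): Centre of mixing ball 2: cream-white zirconia, 16 mm across, 13 g, at first loose in the jar. Rolls freely.
- ball3_center (a point): Centre of mixing ball 3: cream-white zirconia, 16 mm across, 13 g, at first loose in the jar. Rolls freely.
- ball0: Mixing ball 0, origin on its surface (turns as it rolls).
- ball1: Mixing ball 1, origin on its surface (turns as it rolls).
- ball2: Mixing ball 2, origin on its surface (turns as it rolls).
- ball3: Mixing ball 3, origin on its surface (turns as it rolls).
- stock_a: Closed jar of red-brown oxide with a plain grey cap, in the pocket nearest the robot (origin under its foot, z along its axis; same outer sizes as the shaker, 220 g): a bystander.
- stock_b: Closed jar of dark green oxide with a plain grey cap, in another pocket (as stock_a): a bystander.
- cup: Thrown clay-coloured cup, 84 mm across, 60 mm tall, origin under its foot: a bystander beyond the bowl and bat.
- brush: Glaze brush 200 mm long lying on the bench beyond the bowl and bat: a bystander.
- loop_tool: Trimming loop tool about 165 mm long lying on the bench beyond the rack: a bystander.
- rib: Dark wooden throwing rib, 78 by 36 by 6 mm, lying between the rack and the nearer of bowl and bat: a bystander.
Things that resemble listed ones, but are neither listed nor needed, are in the scene too. Leave any orange or turquoise look-alike of the jar alone.

How it is judged:
By the outcome, as a careful person would: the job done as asked, in the order asked, and still so for the second after the job is handed in, with the robot touching nothing.
It also fails if it takes over 72 s, if anything falls off the work surface, if the arm or the gripper's body presses on something with over 40 N, if the wrist force passes 120 N, or if a joint passes its speed limit or range.

### The arm

A 6-joint arm with a two-finger parallel gripper is mounted at the origin on the work surface. World frame = base frame: x ahead of the robot, y to its left, z up, the work surface at z = 0. Lengths are in m, angles in degrees, forces in N, time in s.
With the tool pointing down it reaches from about 0.4 to 0.825 m from the base axis. Payload 7 kg.
Tool frame: the origin (TCP) lies midway between the tips of the shut fingers; the grasp point (between the pads) lies 19 mm behind it; z points along the fingers, y is the line along which they close (so a half turn about z gives the same grasp; the last joint's range is limited). The gripper opens to 88 mm and grips with 3 to 60 N. Pads are 19 mm wide; open, the fingers measure 130 mm over their backs; the gripper's body (78 mm by 193 mm) begins 47 mm behind the grasp point.
Start: joints at [-55.686, 20.546, 0.682, 0, -70.136, -16.507], TCP at [0.206, -0.643, 0.227] pointing down, gripper open.
Joint ranges: [-176.03, 176.03], [-82.01, 121.73], [-58.28, 71.71], [-173.87, 95.51], [-174.79, -0.11], [-173.66, 173.66]. Speed limits (degrees/s): [136.94, 136.94, 172.46, 180, 180, 180].

### API

Orientations are given as [roll, pitch, yaw] about the fixed x, y, z axes, in that order (R = Rz(yaw) Ry(pitch) Rx(roll)).
In Python, from plant import ctrl gives the robot as it stands.
- The arm moves only by the tool arm_command, never from a script. Its argument "steps" is a list of rows, each an object with "translation": the shift along the tool's x, y, z in mm, a list of three; "rotation": the turn, a rotation vector about the tool's x, y, z in units of 5 degrees (1.0 is 5 degrees), a list of three; "claw": the finger opening in mm, from 0 to 87.6. In form: [{"translation": [x, y, z], "rotation": [rx, ry, rz], "claw": claw}, ...]. A call has 1 to 5 rows; each row is the pose to reach, as a shift and turn from the pose commanded when the call began, along the tool's axes at that moment; what a row does not reach only later rows make up. A row lasts 1/10 s, in which the tool goes at most 50 mm and 8.59 degrees, less where a joint would pass 70% of its speed; a pose out of reach is approached as far as the arm can. A call with a gripper value outside its range is refused whole. The fingers move at their own pace and stop on an object; the grip force is fixed at half the most. Time passes only in rows, so rows that repeat a pose let the fingers close. It gives the time, the measured TCP pose, the force, the opening and the grip force at its end, in the units of the state.
- ctrl.get_obs(): the state, without advancing time (a new reading comes with each control period).
- ctrl.snapshot(name): name is "scene" or "top"; returns (picture, depth): 384x512x3 uint8, red, green, blue; 384x512 float32, m along the optical axis (not along the pixel's ray), 0 where there is no reading.
- ctrl.calibration(name): a dict with "vertical_fov" (degrees; the focal length in pixels is half the picture's height over the tangent of half this angle, whatever the lens; pixels are square), "cx", "cy" (the principal point, pixels), "rvec" (rotation vector, rad) and "tvec" (3), from world to camera coordinates, as OpenCV has them. Camera axes: x right, y down, z forward; pixel columns grow to the right and rows downward; lengths in m; the calibration is good to about 2 mm. A picture is of the moment at which its call begins. calibration takes no time and is no camera call.
- ctrl.close_job(): hands the job in; it is judged then, once.
The state is a dict: "clock": time; "joint_pos": joint angles; "qvel": joint speeds; "tau": joint torques, N m; "tool_pos": TCP position; "orientation": TCP orientation; "force": force on the tool from outside, world axes, zero at the start; "moment": the same for the moment, N m; "opening": finger opening in m; "gripper_force": force on a finger pad.
Only numpy, scipy, OpenCV 4.12 (cv2) and the standard library are available. Lean on these libraries where they do the work, as an engineer would, in place of code of your own. Each camera call takes 0.05 s, during which the arm holds its last target. There are 200 camera calls.

## Working session

There is one attempt and no reset: what is moved stays moved. The work goes in short steps, Python scripts to look and compute and a tool call to move; the robot and the scene stay as the last step left them, time stands still between calls to the robot, and variables do not carry over. Pictures are saved under pics/ and viewed, at most 10 in all, crops included, and the job is handed in when it is done.

Besides the shell and the picture viewer there is one more tool, called after ">>>" as a command line: name --argument value ..., lists and objects as JSON in quotes. arm_command: Moves the arm, as the interface text tells. Its arguments: {"type":"object","properties":{"steps":{"type":"array"}},"required":["steps"]}

```bash
ls; mkdir -p pics
cat > h.py <<'E'
import numpy as np, cv2
from plant import ctrl
from scipy.spatial.transform import Rotation as R
def cam(n):
    c=ctrl.calibration(n); f=192/np.tan(np.radians(c["vertical_fov"]/2))
    M=R.from_rotvec(np.ravel(c["rvec"])).as_matrix(); t=np.ravel(c["tvec"]); return f,c["cx"],c["cy"],M,t
def ray(n,u,v):
    f,cx,cy,M,t=cam(n); return -M.T@t, M.T@np.array([(u-cx)/f,(v-cy)/f,1])
def onz(n,u,v,z):
    o,d=ray(n,u,v); return o+d*(z-o[2])/d[2]
def cloud(n,dep):
    f,cx,cy,M,t=cam(n); v,u=np.mgrid[:384,:512]
    P=np.stack([(u-cx)/f*dep,(v-cy)/f*dep,dep],-1); return (P-t)@M
def proj(n,p):
    f,cx,cy,M,t=cam(n); q=M@np.array(p)+t; return f*q[0]/q[2]+cx,f*q[1]/q[2]+cy
E
python3 - <<'E'
from h import *
for n in("scene","top"):
    im,d=ctrl.snapshot(n); np.savez(f"pics/{n}0.npz",im=im,d=d)
    cv2.imwrite(f"pics/{n}0.png",cv2.resize(im[...,::-1],(800,600)))
    c=ctrl.calibration(n);print(n,c, ray(n,256,192))
print(ctrl.get_obs())
E
```

```text
pics
scene {'vertical_fov': 53.9253087422841, 'cx': 250.81373922835934, 'cy': 197.98126735970095, 'rvec': array([ 1.25984627,  2.34326931, -0.86921317]), 'tvec': array([ 0.25971757, -0.25689529,  1.44515462])} (array([1.10250057, 0.40158381, 0.91931672]), array([-0.57028361, -0.34877821, -0.74402307]))
top {'vertical_fov': 44.82937098653299, 'cx': 258.73201589051376, 'cy': 190.57274734885846, 'rvec': array([ 2.19162854, -2.01657524,  0.20396439]), 'tvec': array([-0.00995923,  0.52951188,  1.27356316])} (array([0.25622122, 0.00401885, 1.35527845]), array([ 0.20144851,  0.02820492, -0.97911533]))
{'clock': 0.1, 'joint_pos': array([-5.56842934e+01,  2.05860959e+01,  6.39507161e-01, -1.62411238e-02,
       -7.01379926e+01, -1.65083227e+01]), 'qvel': array([-0.01678967, -0.01226306,  0.16622156,  0.01132671, -0.03279649,
        0.09901112]), 'tau': array([-8.82161476e-04, -5.84164131e+01,  2.93751687e+01,  7.01550320e+00,
        1.01953375e-02, -4.88337776e-05]), 'tool_pos': array([ 0.20627065, -0.64224491,  0.22573872]), 'orientation': array([ 1.79914566e+02, -9.39687727e-03, -1.62198138e+02]), 'force': array([ 0.0983916 , -0.65377512,  0.15286396]), 'moment': array([ 0.01465987,  0.00794041, -0.00669048]), 'gripper_force': 0.0, 'opening': 0.08766900576144092}
```

View pics/scene0.png

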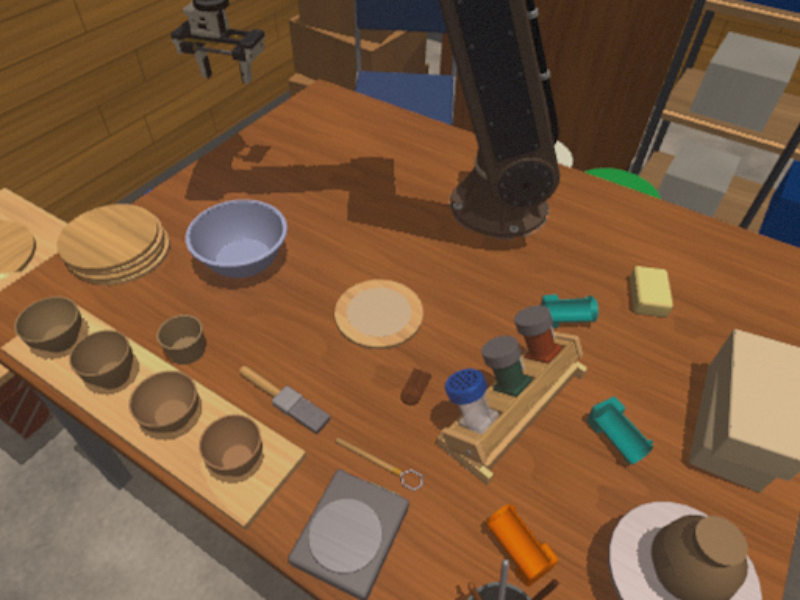

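View pics/top0.png

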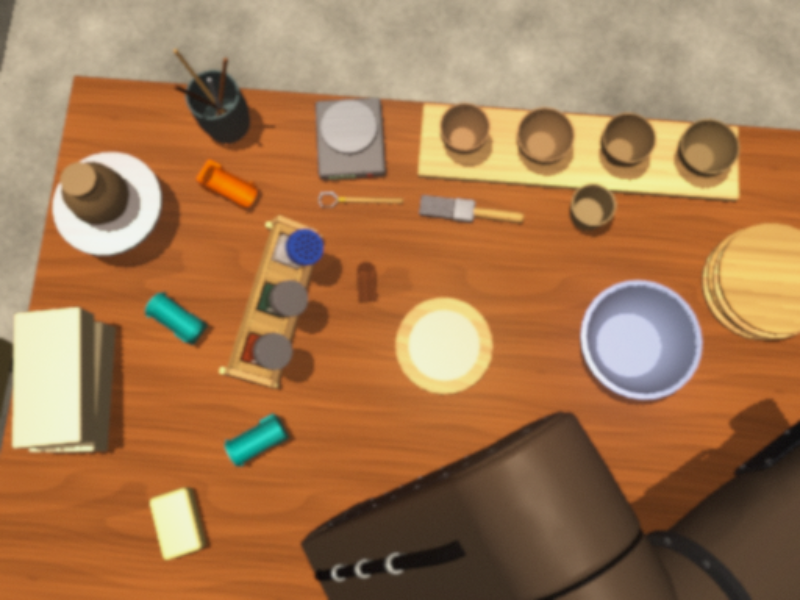

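The scene picture shows the blue perforated cap at (467,385)/800. The top picture shows it at (304,246)/800, in the farthest pocket, with the green and red jars at (288,298) and (270,350). The bat is at (444,345) and the bowl at (641,340) in the top picture. The blue-capped clear jar is the only match: the orange (228,185) and turquoise (175,317), (256,440) jars are look-alikes lying on the bench, and the stack of bats at (770,280) isn't the lone round bat.

Run:
```python
from h import *
D={}
for n in("scene","top"):
    z=np.load(f"pics/{n}0.npz"); im,d=z["im"],z["d"]; P=cloud(n,d); hsv=cv2.cvtColor(im,cv2.COLOR_RGB2HSV); D[n]=(im,d,P,hsv)
    bx=(0,0,512,384)
    m=cv2.inRange(hsv,(108,140,40),(128,255,255))
    if n=="scene": m[:200]=0; m[:,400:]=0
    k,l,s,c=cv2.connectedComponentsWithStats(m); i=1+np.argmax(s[1:,4]); print(n,"cap",s[i],c[i])
    q=P[(l==i)&(d>0)]
    print(" cap cloud med",np.median(q,0),"max z",np.percentile(q[:,2],[5,50,95]))
    # bench height check
    # bowl / bat
    m=cv2.inRange(hsv,(105,30,90),(128,130,255))
    if n=="scene": m[:120]=0; m[:,200:]=0
    k,l,s,c=cv2.connectedComponentsWithStats(m); i=1+np.argmax(s[1:,4]); print(n,"bowl",s[i],c[i])
    ct=max(cv2.findContours((l==i).astype(np.uint8),0,1)[0],key=cv2.contourArea)[:,0]
    # outer rim contour on z=.08 circle fit 
    w=np.array([onz(n,u,v,.08)[:2] for u,v in cv2.convexHull(ct)[:,0]])
    print(" rim", cv2.fitEllipse(w.astype(np.float32)))
    q=P[(l==i)&(d>0)]; q=q[(q[:,2]>.072)&(q[:,2]<.09)]; print(" rim depth",len(q),(cv2.fitEllipse(q[:,:2].astype(np.float32)) if len(q)>5 else 0), np.median(q,0))
    # bat by height
    for x,y in ((256,200),) : pass
    u,v=((444*.64,345*.64) if n=="top" else (379*.64,313*.64))
    print("bat c",onz(n,u,v,.012),P[int(v),int(u)])
    # jars
    for nm,(a,b) in dict(blue=((304,246),(467,385)),green=((289,298),(503,353)),red=((271,350),(535,321))).items():
        u,v=a if n=="top" else b; u,v=int(u*.64),int(v*.64); print(nm,P[v,u],np.round(np.median(P[v-3:v+4,u-3:u+4].reshape(-1,3),0),4))
# rack corners from top posts/outline
m=D["top"]
ims=m[0][110:270,120:260]; cv2.imwrite("pics/rack_top.png",cv2.resize(ims[...,::-1],(525,600),interpolation=cv2.INTER_CUBIC))
```

```text
scene cap [286 237  25  21 329] [298.94528875 246.6443769 ]
 cap cloud med [0.59973882 0.22509476 0.14024315] max z [0.12741908 0.14024315 0.15052639]
scene bowl [ 119  129   64   42 2104] [150.76330798 149.4230038 ]
 rim ((0.48865243792533875, -0.3862074017524719), (0.20754070580005646, 0.21052643656730652), 140.0657196044922)
 rim depth 474 ((0.4886091947555542, -0.3867724537849426), (0.19857773184776306, 0.19933968782424927), 126.19407653808594) [ 0.4891778  -0.38818839  0.08038951]
bat c [ 0.46051976 -0.0399876   0.012     ] [ 0.46164046 -0.04135422  0.01375525]
blue [0.60189409 0.22063497 0.14576852] [0.6006 0.2206 0.1454]
green [0.51307068 0.23909968 0.14642878] [0.5135 0.239  0.1462]
red [0.42053031 0.25599107 0.14548416] [0.4217 0.256  0.1456]
top cap [184 148  22  21 352] [194.66193182 157.80397727]
 cap cloud med [0.58749076 0.21322125 0.13727747] max z [0.12439129 0.13727747 0.14907376]
top bowl [ 376  181   72   72 3513] [413.70167948 215.71448904]
 rim ((0.48650795221328735, -0.39254671335220337), (0.19481916725635529, 0.20175406336784363), 110.12467193603516)
 rim depth 467 ((0.4854300022125244, -0.38939419388771057), (0.19232413172721863, 0.1951274573802948), 115.55094146728516) [ 0.51645053 -0.44896931  0.07954985]
bat c [ 0.45411359 -0.04616891  0.012     ] [ 0.45652295 -0.0455618   0.01127944]
blue [0.58948802 0.21512368 0.13807618] [0.5895 0.2151 0.138 ]
green [0.49621247 0.23153105 0.13806371] [0.4957 0.2315 0.139 ]
red [0.40228443 0.24889286 0.14238063] [0.4023 0.2489 0.139 ]
```

Run:
```python
import numpy as np,cv2
z=np.load("pics/scene0.npz"); a=z["im"][190:320,260:400]
b=cv2.imread("pics/rack_top.png")
a=cv2.resize(a[...,::-1],(400,371),interpolation=cv2.INTER_CUBIC); b=cv2.resize(b,(390,446))
o=np.zeros((446,790,3),np.uint8); o[:371,:400]=a;o[:,400:]=b
cv2.imwrite("pics/crop.png",o)
```

```text
(no output)
```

View pics/crop.png

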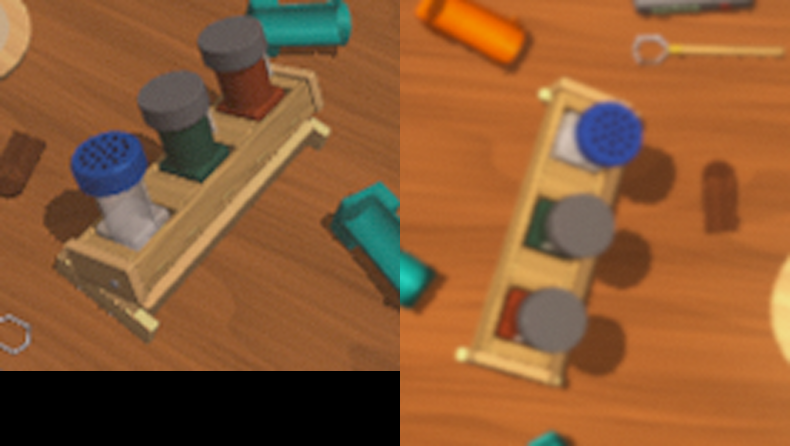

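The crop confirms it: the clear jar with the blue perforated cap is in the farthest pocket, with the plain grey caps in the other two. Next I'll triangulate the silhouette centres. A cap's silhouette centroid is the projection of its centre.

Run:
```python
from h import *
def tri(a,b):
    A=np.zeros((3,3));B=np.zeros(3);L=[]
    for n,(u,v) in (("scene",a),("top",b)):
        o,d=ray(n,u,v);d/=np.linalg.norm(d);Q=np.eye(3)-np.outer(d,d);A+=Q;B+=Q@o;L.append((o,d))
    p=np.linalg.solve(A,B); return p,[round(float(np.linalg.norm(np.cross(p-o,d)))*1000,1) for o,d in L]
C={}
for n in("scene","top"):
    z=np.load(f"pics/{n}0.npz"); im=cv2.GaussianBlur(z["im"],(3,3),0); hsv=cv2.cvtColor(im,cv2.COLOR_RGB2HSV)
    for nm,lo,hi in (("blue",(105,110,30),(130,255,255)),("grey",(0,0,40),(180,70,150))):
        m=cv2.inRange(hsv,lo,hi); w=np.zeros_like(m)
        if n=="scene": w[185:260,275:365]=255
        else: w[140:245,150:215]=255
        m&=w
        cs=sorted(cv2.findContours(m,0,1)[0],key=cv2.contourArea)[-(1 if nm=="blue" else 2):]
        for c in cs:
            M=cv2.moments(cv2.convexHull(c)); c0=(M["m10"]/M["m00"],M["m01"]/M["m00"]); print(n,nm,np.round(c0,1),M["m00"],cv2.boundingRect(c)); C.setdefault((n,nm),[]).append(c0)
P=[]
b=tri(C["scene","blue"][0],C["top","blue"][0]);print("blue",b)
g1=sorted(C["scene","grey"]);g2=sorted(C["top","grey"],reverse=True)
g=[tri(x,y) for x,y in zip(g1,g2)];print(g)
d=b[0]-g[1][0];print(np.linalg.norm(d),np.degrees(np.arctan2(d[1],d[0])),np.linalg.norm(b[0]-g[0][0]))
# bat: fit ellipse of yellowish outline in both
for n in("scene","top"):
    z=np.load(f"pics/{n}0.npz"); P=cloud(n,z["d"]); im=z["im"].astype(int)
    c=(284,221) if n=="top" else (242,200)
    hsv=cv2.cvtColor(z["im"],cv2.COLOR_RGB2HSV); m=cv2.inRange(hsv,(10,20,170),(35,200,255)); l=cv2.connectedComponents(m)[1]
    cc=max(cv2.findContours((l==l[c[1],c[0]]).astype(np.uint8),0,1)[0],key=cv2.contourArea)
    w=np.float32([onz(n,u,v,.012)[:2] for u,v in cc[:,0]]);print(n,"bat",cv2.fitEllipse(w))
```

```text
scene blue [298.  246.9] 382.0 (286, 237, 25, 21)
scene grey [344.9 203.4] 478.5 (330, 190, 35, 25)
scene grey [323.7 233.5] 771.5 (309, 215, 31, 38)
top blue [194.6 158. ] 347.0 (184, 148, 22, 21)
top grey [174.1 224.4] 361.0 (163, 214, 23, 21)
top grey [182.7 191. ] 416.5 (170, 181, 26, 21)
blue (array([0.59044019, 0.21622932, 0.12399209]), [0.7, 0.7])
[(array([0.499787  , 0.24507246, 0.09879742]), [3.1, 3.1]), (array([0.40115594, 0.2530534 , 0.1316515 ]), [5.1, 5.1])]
0.19298498775766607 -11.009027979094611 0.09841086356632517
scene bat ((0.4556170701980591, -0.04485039785504341), (0.176213800907135, 0.17739945650100708), 64.67253112792969)Traceback (most recent call last):
  File "<stdin>", line 29, in <module>
  File "h.py", line 10, in onz
    o,d=ray(n,u,v); return o+d*(z-o[2])/d[2]
        ~~~^^^^^^^
  File "h.py", line 8, in ray
    f,cx,cy,M,t=cam(n); return -M.T@t, M.T@np.array([(u-cx)/f,(v-cy)/f,1])
                ~~~^^^
  File "h.py", line 5, in cam
    c=ctrl.calibration(n); f=192/np.tan(np.radians(c["vertical_fov"]/2))
ValueError: time passes only in moves, steps and waits
```

```bash
cat > cache.py <<'E'
import pickle
from plant import ctrl
pickle.dump({n:ctrl.calibration(n) for n in("scene","top")},open("cal.pkl","wb"))
E
python3 cache.py; sed -i 's/c=ctrl.calibration(n);/c=CAL[n];/; s/^def cam/import pickle; CAL=pickle.load(open("cal.pkl","rb"))\ndef cam/' h.py
cat >> h.py <<'E'
def frame(yaw):
    c,s=np.cos(np.radians(yaw)),np.sin(np.radians(yaw)); e1=np.array([c,s,0]); y=np.array([-s,c,0]); z=np.array([0,0,1.])
    a=np.sqrt(.75)*z-.5*y; return e1,np.cross(a,e1),a
def mk(y,z): y=np.array(y)/np.linalg.norm(y);z=np.array(z)/np.linalg.norm(z); return R.from_matrix(np.stack([np.cross(y,z),y,z],1))
def cur():
    o=ctrl.get_obs(); return o, np.array(o["tool_pos"]), R.from_euler("xyz",o["orientation"],degrees=True)
def delta(p,Rt):
    o,q,Rc=cur(); print("clock",round(o["clock"],2),"joints",np.round(o["joint_pos"],1),"tcp",np.round(q,4))
    t=Rc.inv().apply(np.array(p)-q)*1000; r=(Rc.inv()*Rt).as_rotvec(degrees=True)
    print("translation",np.round(t,1),"rotation",np.round(r/5,2),"rows>=",round(max(np.linalg.norm(t)/50,np.linalg.norm(r)/8.59),1))
YAW=-10.5
CAP=np.array([.5904,.2162,.1255]); BAT=np.array([.455,-.045,.012]); BOWL=np.array([.4875,-.389,.08])
E
python3 - <<'E'
from h import *
z=np.load("pics/top0.npz")
for n,uv in(("blue",(194.6,158)),("red",(174.3,224.4))): print(n,onz("top",*uv,.126))
b,r=onz("top",194.6,158,.126),onz("top",174.3,224.4,.126);d=b-r;print(np.linalg.norm(d),np.degrees(np.arctan2(d[1],d[0])))
P=cloud("top",z["d"]);hsv=cv2.cvtColor(z["im"],cv2.COLOR_RGB2HSV);c=(285,219)
m=cv2.inRange(hsv,(10,20,170),(35,200,255));l=cv2.connectedComponents(m)[1]
cc=max(cv2.findContours((l==l[c[1],c[0]]).astype(np.uint8),0,1)[0],key=cv2.contourArea)
print("bat top",cv2.fitEllipse(np.float32([onz("top",u,v,.012)[:2] for u,v in cc[:,0]])))
# rack profile in rack frame
e1,e2,a=frame(YAW); foot=CAP-.095*a; yr=np.array([-e1[1],e1[0],0]); t=np.array([0,0,0])
O=foot-e1*.095+yr*.0027*.866; O[2]=0
print("rack O",O)
for n in("top","scene"):
    P=cloud(n,np.load(f"pics/{n}0.npz")["d"])-O; X=P@e1;Y=P@yr;Z=P[...,2]
    for lo in range(115,165,5):
        k=(X>lo/1e3)&(X<lo/1e3+.005)&(abs(Y)<.08)&(Z>.015)&(Z<.2)
        q=[(round(float(np.median(Z[k&(Y>y/1e3)&(Y<y/1e3+.02)])*1e3)) if (k&(Y>y/1e3)&(Y<y/1e3+.02)).any() else -1) for y in range(-80,80,20)]
        print(n,lo,q)
p=CAP+a*(-.008+.10); Rt=mk(-(e1+e2),-a); print(p); delta(p,Rt)
E
```

```text
blue [0.59010146 0.21525831 0.126     ]
red [0.40347969 0.24861907 0.126     ]
0.18958013106178068 -10.135217190044642
bat top ((0.6444644331932068, 0.14914485812187195), (1.1796417236328125, 1.7231005430221558), 17.667766571044922)
rack O [0.50607307 0.28251603 0.        ]
top 115 [129, 136, 145, 77, 83, 74, -1, -1]
top 120 [131, 138, 135, 70, 77, 64, -1, -1]
top 125 [-1, 135, -1, 75, 84, 72, -1, -1]
top 130 [-1, -1, -1, 74, 81, 70, -1, -1]
top 135 [-1, -1, -1, 74, 83, 73, 30, -1]
top 140 [-1, 27, 71, 77, 89, 75, 31, -1]
top 145 [-1, 55, 62, 75, 85, 70, 30, -1]
top 150 [-1, -1, -1, 66, -1, -1, -1, -1]
top 155 [-1, -1, -1, -1, -1, -1, -1, -1]
top 160 [-1, -1, -1, -1, -1, -1, -1, -1]
scene 115 [131, 137, 103, 81, 83, 63, 34, -1]
scene 120 [129, 140, 109, 75, 85, 64, 31, -1]
scene 125 [130, 128, 66, 74, 85, 62, 26, -1]
scene 130 [-1, 55, 62, 73, 83, 72, 25, -1]
scene 135 [-1, -1, 65, 75, 86, 64, 34, -1]
scene 140 [-1, 57, 65, 78, 90, 61, 32, -1]
scene 145 [-1, 32, 63, 75, 72, 55, 32, -1]
scene 150 [-1, 30, 42, 49, 60, 56, 26, -1]
scene 155 [-1, -1, -1, -1, -1, -1, -1, -1]
scene 160 [-1, -1, -1, -1, -1, -1, -1, -1]
[0.58201717 0.17097027 0.20517434]
clock 0.1 joints [-55.7  20.6   0.6  -0.  -70.1 -16.5] tcp [ 0.2063 -0.6422  0.2257]
translation [-606.4  659.4   21.4] rotation [ -0.99  -6.85 -20.79] rows>= 17.9
```

Run:
```python
from h import *
e1,e2,a=frame(YAW)
delta(CAP+a*.15,mk(-(e1+e2),-a))
```

```text
clock 0.1 joints [-55.7  20.6   0.6  -0.  -70.1 -16.5] tcp [ 0.2063 -0.6422  0.2257]
translation [-592.6  633.9  -28.8] rotation [ -0.99  -6.85 -20.79] rows>= 17.4
```

>>> arm_command --steps '[{"translation": [-33,36,-8],"rotation": [0,0,0],"claw": 87},{"translation": [-67,72,-16],"rotation": [0,0,0],"claw": 87},{"translation": [-100,108,-24],"rotation": [0,0,0],"claw": 87},{"translation": [-133,144,-32],"rotation": [0,0,0],"claw": 87},{"translation": [-165,178,-40],"rotation": [0,0,0],"claw": 87}]'

```text
clock: 0.6
tool_pos: [0.3093, -0.4207, 0.2666]
orientation: [180.0, -0.0, -162.2]
force: [1.2, -0.3, -0.2]
opening: 0.0869
gripper_force: 0.0
```

>>> arm_command --steps '[{"translation": [-33,36,0],"rotation": [0,0,0],"claw": 87},{"translation": [-67,72,0],"rotation": [0,0,0],"claw": 87},{"translation": [-100,108,0],"rotation": [0,0,0],"claw": 87},{"translation": [-133,144,0],"rotation": [0,0,0],"claw": 87},{"translation": [-165,178,0],"rotation": [0,0,0],"claw": 87}]'

```text
clock: 1.1
tool_pos: [0.4119, -0.2007, 0.2666]
orientation: [180.0, 0.0, -162.2]
force: [0.4, -0.8, 0.2]
opening: 0.0872
gripper_force: 0.0
```

Run:
```python
from h import *
e1,e2,a=frame(YAW)
delta(CAP+a*.15,mk(-(e1+e2),-a))
```

```text
clock 1.1 joints [ -1.2  -2.  -21.6  -0.  -70.4 -70.9] tcp [ 0.4119 -0.2007  0.2666]
translation [-261.9  276.3   11.4] rotation [ -1.01  -6.86 -20.78] rows>= 12.8
```

>>> arm_command --steps '[{"translation": [-32,34,-4],"rotation": [-0.08,-0.5,-1.6],"claw": 87},{"translation": [-64,68,-8],"rotation": [-0.16,-1.0,-3.2],"claw": 87},{"translation": [-96,102,-12],"rotation": [-0.24,-1.6,-4.8],"claw": 87},{"translation": [-128,136,-16],"rotation": [-0.32,-2.1,-6.4],"claw": 87},{"translation": [-160,170,-20],"rotation": [-0.4,-2.6,-8.0],"claw": 87}]'

```text
clock: 1.6
tool_pos: [0.5122, 0.01, 0.2869]
orientation: [-177.4, 12.7, -121.4]
force: [0.8, -1.0, 0.2]
opening: 0.0868
gripper_force: 0.0
```

Run:
```python
from h import *
e1,e2,a=frame(YAW)
delta(CAP+a*.15,mk(-(e1+e2),-a))
```

```text
clock 1.6 joints [ 18.1  -2.5 -17.7  -6.9 -63.4 -47.3] tcp [0.5122 0.01   0.2869]
translation [-136.1   16.7   62.4] rotation [ -0.58  -4.22 -12.72] rows>= 7.8
```

>>> arm_command --steps '[{"translation": [-25,3,8],"rotation": [-0.07,-0.5,-1.55],"claw": 87},{"translation": [-50,6,16],"rotation": [-0.14,-1.0,-3.1],"claw": 87},{"translation": [-75,9,24],"rotation": [-0.21,-1.5,-4.65],"claw": 87},{"translation": [-100,12,32],"rotation": [-0.28,-2.0,-6.2],"claw": 87},{"translation": [-125,16,45],"rotation": [-0.36,-2.6,-7.8],"claw": 87}]'

```text
clock: 2.1
tool_pos: [0.57, 0.1287, 0.2698]
orientation: [-166.5, 20.5, -79.1]
force: [-0.2, -0.1, -0.3]
opening: 0.0868
gripper_force: 0.0
```

Run:
```python
from h import *
e1,e2,a=frame(YAW)
delta(CAP+a*.10,mk(-(e1+e2),-a))
for n in("scene","top"):
    im,d=ctrl.snapshot(n); np.savez(f"pics/{n}1.npz",im=im,d=d)
    hsv=cv2.cvtColor(im,cv2.COLOR_RGB2HSV); m=cv2.inRange(hsv,(105,110,30),(130,255,255)); m[:,400:]=0
    print(n,[(cv2.boundingRect(c),cv2.contourArea(c)) for c in cv2.findContours(m,0,1)[0] if cv2.contourArea(c)>40], proj(n,CAP))
```

```text
clock 2.1 joints [ 19.1   4.3 -10.7 -20.6 -59.7  -2.5] tcp [0.57   0.1287 0.2698]
translation [-13.   -2.4  68.9] rotation [-0.24 -1.62 -4.92] rows>= 3.0
scene [((285, 237, 26, 22), 399.0), ((271, 48, 19, 25), 256.5)] (np.float64(297.7976014551391), np.float64(246.50762560114555))
top [] (np.float64(194.2966742011959), np.float64(157.91829771579592))
```

>>> arm_command --steps '[{"translation": [-3,-1,15],"rotation": [-0.05,-0.35,-1.0],"claw": 87},{"translation": [-6,-1,32],"rotation": [-0.1,-0.75,-2.2],"claw": 87},{"translation": [-10,-2,50],"rotation": [-0.17,-1.2,-3.5],"claw": 87},{"translation": [-13,-2.4,69],"rotation": [-0.24,-1.62,-4.92],"claw": 87},{"translation": [-13,-2.4,69],"rotation": [-0.24,-1.62,-4.92],"claw": 87}]'

```text
clock: 2.7
tool_pos: [0.5801, 0.1654, 0.2084]
orientation: [-158.3, 20.9, -51.9]
force: [-0.5, -1.0, -0.9]
opening: 0.0871
gripper_force: 0.0
```

Run:
```python
from h import *
e1,e2,a=frame(YAW)
delta(CAP-a*.008,mk(-(e1+e2),-a))
im,d=ctrl.snapshot("scene"); cv2.imwrite("pics/s2.png",cv2.resize(im[150:300,230:400][...,::-1],(680,600),interpolation=cv2.INTER_CUBIC))
```

```text
clock 2.7 joints [ 15.4  11.6  -8.4 -31.1 -60.2  32.1] tcp [0.5801 0.1654 0.2084]
translation [ -1.8  -3.6 105.7] rotation [ 0.06  0.   -0.11] rows>= 2.1
```

View pics/s2.png

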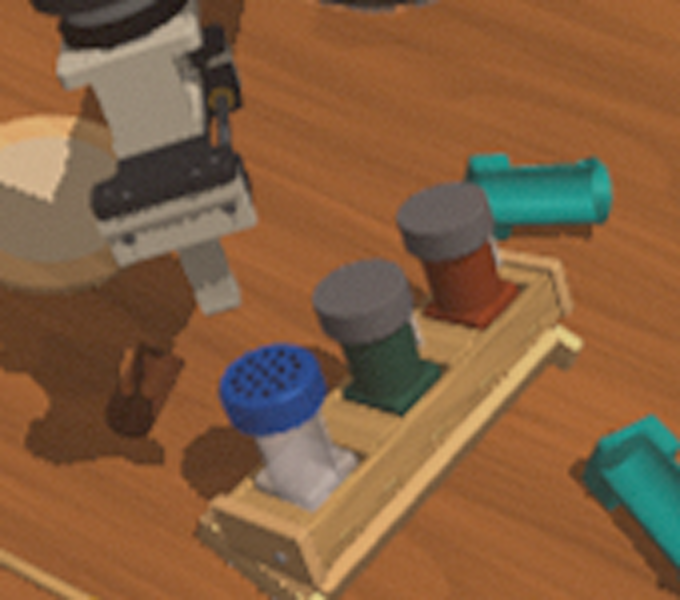

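The picture shows the open gripper up-axis of the blue cap (cap at crop (272,385)), with the jar axis in line with the tool and nothing in between. Descending along the axis.

>>> arm_command --steps '[{"translation": [-1,-2,35],"rotation": [0,0,0],"claw": 87},{"translation": [-1.8,-3.6,65],"rotation": [0,0,0],"claw": 87},{"translation": [-1.8,-3.6,85],"rotation": [0,0,0],"claw": 87},{"translation": [-1.8,-3.6,96],"rotation": [0,0,0],"claw": 87},{"translation": [-1.8,-3.6,105],"rotation": [0,0,0],"claw": 87}]'

```text
clock: 3.25
tool_pos: [0.5926, 0.2204, 0.1229]
orientation: [-158.0, 20.8, -51.9]
force: [-0.2, 0.0, 0.3]
opening: 0.0871
gripper_force: 0.0
```

>>> arm_command --steps '[{"translation": [0,0,0],"rotation": [0,0,0],"claw": 70},{"translation": [0,0,0],"rotation": [0,0,0],"claw": 62},{"translation": [0,0,0],"rotation": [0,0,0],"claw": 56},{"translation": [0,0,0],"rotation": [0,0,0],"claw": 50},{"translation": [0,0,0],"rotation": [0,0,0],"claw": 50}]'

```text
clock: 3.75
tool_pos: [0.5924, 0.2197, 0.1229]
orientation: [-158.0, 20.7, -51.8]
force: [-2.3, -2.5, 1.8]
opening: 0.0628
gripper_force: 30.0
```

Run:
```python
from h import *
e1,e2,a=frame(YAW)
delta(CAP-a*.008,mk(-(e1+e2),-a)); o=cur()[0]; print(o["opening"],o["force"],o["moment"],o["gripper_force"])
im,d=ctrl.snapshot("scene"); cv2.imwrite("pics/s3.png",cv2.resize(im[190:300,250:380][...,::-1],(650,550),interpolation=cv2.INTER_CUBIC))
```

```text
clock 3.75 joints [ 20.   17.8 -11.5 -34.2 -49.8  34. ] tcp [0.5924 0.2197 0.1229]
translation [0.4 2.4 3.8] rotation [ 0.01 -0.02 -0.08] rows>= 0.1
0.06284703170382842 [-2.29888624 -2.50342875  1.82811734] [-2.19254686  0.997482    0.2479249 ] 30.00661802943796
```

View pics/s3.png

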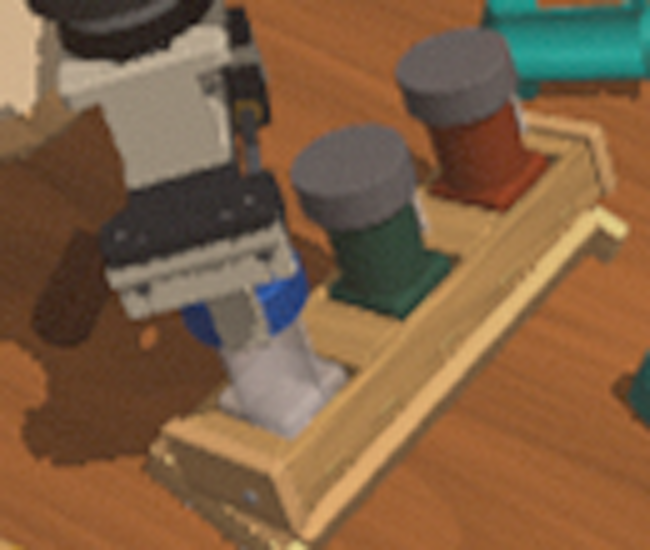

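>>> arm_command --steps '[{"translation": [0,0,0],"rotation": [0,0,-1.6],"claw": 50},{"translation": [0,0,0],"rotation": [0,0,-3.2],"claw": 50},{"translation": [0,0,0],"rotation": [0,0,-4.8],"claw": 50},{"translation": [0,0,0],"rotation": [0,0,-6.4],"claw": 50},{"translation": [0,0,0],"rotation": [0,0,-8],"claw": 50}]'

```text
clock: 4.3
tool_pos: [0.5923, 0.2197, 0.1228]
orientation: [-150.2, 2.5, -14.9]
force: [-2.5, -4.0, 4.3]
opening: 0.0628
gripper_force: 30.0
```

Run:
```python
from h import *
o,p,r=cur();print(o["opening"],o["force"],o["moment"],o["joint_pos"],p,r.inv().apply(o["moment"]))
```

```text
0.06281704817152532 [-2.53282234 -4.03271734  4.25486056] [-2.1671775   1.32907666  0.31222055] [ 20.03866305  17.84724072 -11.46047125 -34.15520315 -49.81011557
  74.35160203] [0.59226842 0.21965965 0.12280868] [-2.44732354 -0.73329886  0.18293452]
```

>>> arm_command --steps '[{"translation": [0,0,0],"rotation": [0,0,-1.6],"claw": 50},{"translation": [0,0,0],"rotation": [0,0,-3.2],"claw": 50},{"translation": [0,0,0],"rotation": [0,0,-4.8],"claw": 50},{"translation": [0,0,0],"rotation": [0,0,-6.4],"claw": 50},{"translation": [0,0,0],"rotation": [0,0,-8],"claw": 50}]'

```text
clock: 4.8
tool_pos: [0.5922, 0.2197, 0.1229]
orientation: [-154.8, -16.6, 20.7]
force: [-3.4, -4.4, 6.3]
opening: 0.0628
gripper_force: 30.0
```

Run:
```python
from h import *
o,p,r=cur();print(o["opening"],o["force"],o["moment"],o["joint_pos"],p,r.inv().apply(o["moment"]))
```

```text
0.06281676945016862 [-3.37778999 -4.38168168  6.28888131] [-2.01807236  1.51517477  0.49130047] [ 20.03969353  17.84166012 -11.45974744 -34.16152575 -49.81997996
 114.34950188] [0.59220139 0.21971312 0.12287022] [-1.1556555  -2.29272516  0.13273477]
```

>>> arm_command --steps '[{"translation": [0,0,0],"rotation": [0,0,-0.7],"claw": 50},{"translation": [0,0,0],"rotation": [0,0,-1.4],"claw": 50},{"translation": [0,0,-2],"rotation": [0,0,-1.4],"claw": 50},{"translation": [0,0,-5],"rotation": [0,0,-1.4],"claw": 50},{"translation": [0,0,-9],"rotation": [0,0,-1.4],"claw": 50}]'

```text
clock: 5.3
tool_pos: [0.5917, 0.2158, 0.1302]
orientation: [-156.7, -19.3, 27.0]
force: [-0.6, -0.6, 0.2]
opening: 0.0629
gripper_force: 30.0
```

Run:
```python
from h import *
o,p,r=cur();print(o["opening"],o["force"],o["moment"],o["joint_pos"],p,r.inv().apply(o["moment"]))
im,d=ctrl.snapshot("scene"); cv2.imwrite("pics/s4.png",cv2.resize(im[190:300,250:380][...,::-1],(650,550),interpolation=cv2.INTER_CUBIC))
```

```text
0.06290410945183232 [-0.58222514 -0.55649353  0.23606348] [-1.93984976  0.45321881  0.04171523] [ 19.72433588  17.27135819 -11.25855248 -33.85508722 -50.60805049
 120.68800758] [0.5916574  0.21582425 0.13022698] [-1.42292649 -1.39476039  0.00939043]
```

View pics/s4.png

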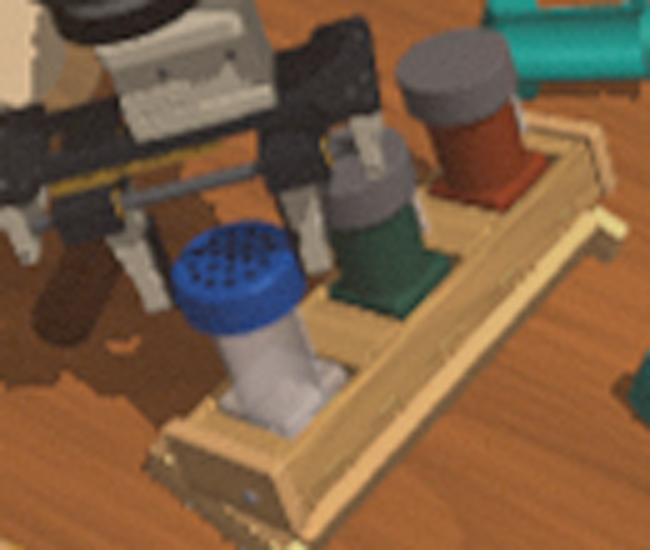

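>>> arm_command --steps '[{"translation": [0,0,-20],"rotation": [0,0,0],"claw": 50},{"translation": [0,0,-50],"rotation": [0,0,0],"claw": 50},{"translation": [0,0,-80],"rotation": [0,0,0],"claw": 50},{"translation": [0,0,-110],"rotation": [0,0,0],"claw": 50},{"translation": [0,0,-120],"rotation": [0,0,0],"claw": 50}]'

```text
clock: 5.85
tool_pos: [0.5819, 0.1561, 0.2377]
orientation: [-156.9, -19.6, 27.1]
force: [-0.3, 0.3, -0.4]
opening: 0.063
gripper_force: 30.0
```

Run:
```python
from h import *
o,p,r=cur();z=r.apply([0,0,1]);v=np.cross(z,[0,0,-1]);ang=np.arcsin(np.linalg.norm(v));Rt=R.from_rotvec(v/np.linalg.norm(v)*ang)*r
delta(BAT+[0,0,.09],Rt)
im,d=ctrl.snapshot("scene"); cv2.imwrite("pics/s5.png",cv2.resize(im[130:300,210:380][...,::-1],(600,600),interpolation=cv2.INTER_CUBIC))
```

```text
clock 5.85 joints [ 14.6  10.   -6.7 -30.4 -62.9 118.2] tcp [0.5819 0.1561 0.2377]
translation [-238.2  134.9    6.8] rotation [-4.44 -4.02 -0.  ] rows>= 5.5
```

View pics/s5.png

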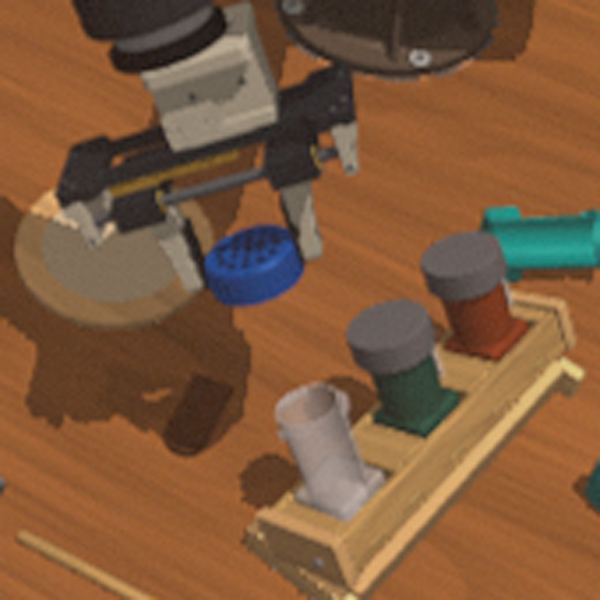

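The picture shows the cap held between the fingers at (253,265) and the open jar still upright in its pocket at (325,440). Moving to the bat.

>>> arm_command --steps '[{"translation": [-40,23,-5],"rotation": [-0.8,-0.72,0],"claw": 50},{"translation": [-80,46,-10],"rotation": [-1.6,-1.45,0],"claw": 50},{"translation": [-120,69,-10],"rotation": [-2.4,-2.2,0],"claw": 50},{"translation": [-160,92,-10],"rotation": [-3.3,-3.0,0],"claw": 50},{"translation": [-200,114,-8],"rotation": [-4.44,-4.02,0],"claw": 50}]'

```text
clock: 6.4
tool_pos: [0.4724, -0.0204, 0.1316]
orientation: [180.0, 0.3, 31.1]
force: [0.4, -0.8, -1.6]
opening: 0.063
gripper_force: 30.0
```

Run:
```python
from h import *
o,p,r=cur();z=r.apply([0,0,1]);v=np.cross(z,[0,0,-1]);Rt=R.from_rotvec(v)*r
delta(BAT+[0,0,.03],Rt)
```

```text
clock 6.4 joints [ 21.5   6.6 -31.6   0.1 -52.1  99.6] tcp [ 0.4724 -0.0204  0.1316]
translation [-27.1  12.   89.8] rotation [ 0.01  0.06 -0.  ] rows>= 1.9
```

>>> arm_command --steps '[{"translation": [-15,6,30],"rotation": [0,0.06,0],"claw": 50},{"translation": [-27,12,60],"rotation": [0,0.06,0],"claw": 50},{"translation": [-27,12,82],"rotation": [0,0.06,0],"claw": 50},{"translation": [-27,12,92],"rotation": [0,0.06,0],"claw": 50},{"translation": [-27,12,98],"rotation": [0,0.06,0],"claw": 50}]'

```text
clock: 6.9
tool_pos: [0.4553, -0.0434, 0.0334]
orientation: [-179.8, 0.0, 31.2]
force: [-0.1, 0.4, 0.3]
opening: 0.0626
gripper_force: 30.0
```

>>> arm_command --steps '[{"translation": [0,0,2],"rotation": [0,0,0],"claw": 50},{"translation": [0,0,4],"rotation": [0,0,0],"claw": 50},{"translation": [0,0,6],"rotation": [0,0,0],"claw": 50},{"translation": [0,0,8],"rotation": [0,0,0],"claw": 50},{"translation": [0,0,9],"rotation": [0,0,0],"claw": 50}]'

```text
clock: 7.4
tool_pos: [0.4558, -0.0434, 0.0257]
orientation: [-179.9, -0.1, 31.2]
force: [0.2, -0.3, 0.8]
opening: 0.0631
gripper_force: 30.0
```

>>> arm_command --steps '[{"translation": [0,0,0.7],"rotation": [0,0,0],"claw": 50},{"translation": [0,0,1.4],"rotation": [0,0,0],"claw": 50},{"translation": [0,0,2.1],"rotation": [0,0,0],"claw": 50},{"translation": [0,0,2.8],"rotation": [0,0,0],"claw": 50},{"translation": [0,0,3.5],"rotation": [0,0,0],"claw": 50}]'

```text
clock: 7.9
tool_pos: [0.4556, -0.0435, 0.022]
orientation: [-179.9, -0.1, 31.2]
force: [-0.1, -0.1, -0.4]
opening: 0.0631
gripper_force: 30.0
```

>>> arm_command --steps '[{"translation": [0,0,0.4],"rotation": [0,0,0],"claw": 50},{"translation": [0,0,0.8],"rotation": [0,0,0],"claw": 50},{"translation": [0,0,1.2],"rotation": [0,0,0],"claw": 50},{"translation": [0,0,1.6],"rotation": [0,0,0],"claw": 50},{"translation": [0,0,2],"rotation": [0,0,0],"claw": 50}]'

```text
clock: 8.4
tool_pos: [0.4556, -0.0435, 0.02]
orientation: [-179.9, -0.1, 31.2]
force: [0.5, 0.8, 0.0]
opening: 0.063
gripper_force: 30.0
```

>>> arm_command --steps '[{"translation": [0,0,0.4],"rotation": [0,0,0],"claw": 50},{"translation": [0,0,0.8],"rotation": [0,0,0],"claw": 50},{"translation": [0,0,1.2],"rotation": [0,0,0],"claw": 50},{"translation": [0,0,1.6],"rotation": [0,0,0],"claw": 50},{"translation": [0,0,2],"rotation": [0,0,0],"claw": 50}]'

```text
clock: 8.9
tool_pos: [0.4556, -0.0436, 0.0192]
orientation: [-179.9, -0.1, 31.2]
force: [-6.2, 1.2, 21.1]
opening: 0.063
gripper_force: 30.0
```

Run:
```python
from h import *
print(cur()[0]["force"])
im,d=ctrl.snapshot("scene"); cv2.imwrite("pics/s6.png",cv2.resize(im[150:240,200:310][...,::-1],(660,540),interpolation=cv2.INTER_CUBIC))
```

```text
[-6.22901058  1.22849953 21.10648269]
```

View pics/s6.png

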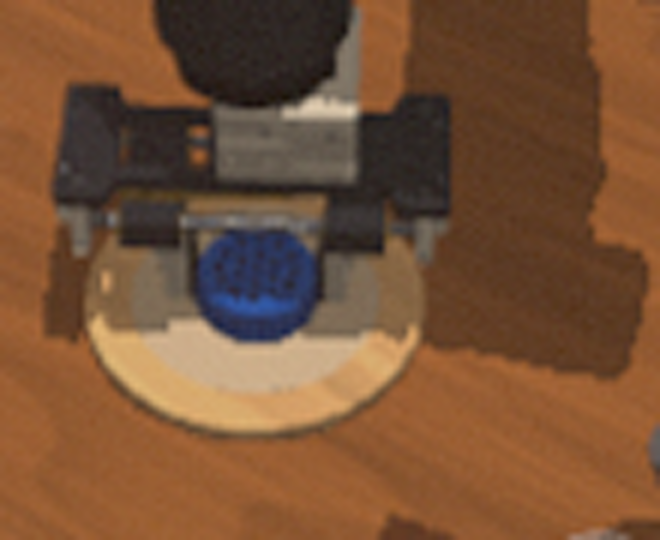

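The cap sits on the bat at (258,285) and has made contact. Ease off the load, open and rise.

>>> arm_command --steps '[{"translation": [0,0,-1],"rotation": [0,0,0],"claw": 50},{"translation": [0,0,-1],"rotation": [0,0,0],"claw": 66},{"translation": [0,0,-1],"rotation": [0,0,0],"claw": 76},{"translation": [0,0,-1],"rotation": [0,0,0],"claw": 86},{"translation": [0,0,-1],"rotation": [0,0,0],"claw": 87}]'

```text
clock: 9.45
tool_pos: [0.4556, -0.0435, 0.0189]
orientation: [-179.9, -0.1, 31.2]
force: [1.2, 0.6, 0.1]
opening: 0.0836
gripper_force: 0.0
```

>>> arm_command --steps '[{"translation": [0,0,-15],"rotation": [0,0,0],"claw": 87},{"translation": [0,0,-50],"rotation": [0,0,0],"claw": 87},{"translation": [0,0,-100],"rotation": [0,0,0],"claw": 87},{"translation": [0,0,-150],"rotation": [0,0,0],"claw": 87},{"translation": [0,0,-200],"rotation": [0,0,0],"claw": 87}]'

```text
clock: 9.95
tool_pos: [0.4551, -0.0442, 0.2211]
orientation: [-179.9, -0.1, 31.2]
force: [1.8, 0.6, -0.4]
opening: 0.0867
gripper_force: 0.0
```

```bash
cat >> h.py <<'E'
def side(beta,yaw=YAW):
    e1,e2,a=frame(yaw); return mk(e1,-(np.cos(np.radians(beta))*a+np.sin(np.radians(beta))*e2)), mk(-e1,-(np.cos(np.radians(beta))*a+np.sin(np.radians(beta))*e2))
E
python3 - <<'E'
from h import *
e1,e2,a=frame(YAW)
im,d=ctrl.snapshot("scene"); hsv=cv2.cvtColor(im,cv2.COLOR_RGB2HSV); m=cv2.inRange(hsv,(105,110,30),(130,255,255)); m[:150]=0
c=max(cv2.findContours(m,0,1)[0],key=cv2.contourArea);M=cv2.moments(cv2.convexHull(c));print("cap at",onz("scene",M["m10"]/M["m00"],M["m01"]/M["m00"],.024), "bat", BAT, "expected depth z", np.percentile(cloud("scene",d)[m>0][:,2],[50,95]))
for s in side(75):
    z=s.as_matrix()[:,2]; print(s.as_euler("xyz",degrees=True),z)
    g=CAP-a*(.095-.076); delta(g+.019*z-z*.16,s)
E
```

```text
cap at [ 0.45723534 -0.04205031  0.024     ] bat [ 0.455 -0.045  0.012] expected depth z [0.03526923 0.03963963]
[180.   45.   79.5] [-0.12885998 -0.69526621 -0.70710678]
clock 10.0 joints [ 1.910e+01 -6.000e-01 -2.520e+01  1.000e-01 -6.470e+01  1.021e+02] tcp [ 0.4594 -0.0441  0.2297]
translation [ 319.6 -236.    23.9] rotation [-3.7  -8.56 -9.18] rows>= 8.0
[-180.   -45.  -100.5] [-0.12885998 -0.69526621 -0.70710678]
clock 10.0 joints [ 1.910e+01 -6.000e-01 -2.520e+01  1.000e-01 -6.470e+01  1.021e+02] tcp [ 0.4594 -0.0441  0.2297]
translation [ 319.6 -236.    23.9] rotation [-10.35   4.47  24.63] rows>= 15.8
```

The cap is on the bat within 3 mm of centre. Next is the side grip on the jar from the up-slope side, checking reach in stages.

```bash
cat >> h.py <<'E'
def part(p,Rt,f):
    "intermediate pose: fraction f of rotation"
    o,q,Rc=cur(); return Rc*R.from_rotvec((Rc.inv()*Rt).as_rotvec()*f)
E
python3 - <<'E'
from h import *
_,s=side(75); o,p,r=cur()
# go around via tool-down yaw first
Rd=R.from_euler("xyz",[180,0,-100.5],degrees=True)
delta([.52,.08,.36],Rd)
E
```

```text
clock 10.0 joints [ 1.910e+01 -6.000e-01 -2.520e+01  1.000e-01 -6.470e+01  1.021e+02] tcp [ 0.4594 -0.0441  0.2297]
translation [ 117.8  -74.2 -129.2] rotation [-0.13 -0.11 26.35] rows>= 15.3
```

>>> arm_command --steps '[{"translation": [24,-15,-26],"rotation": [0,0,1.7],"claw": 68},{"translation": [48,-30,-52],"rotation": [0,0,3.4],"claw": 68},{"translation": [72,-45,-78],"rotation": [0,0,5.1],"claw": 68},{"translation": [95,-60,-104],"rotation": [0,0,6.8],"claw": 68},{"translation": [118,-74,-130],"rotation": [0,0,8.5],"claw": 68}]'

```text
clock: 10.5
tool_pos: [0.5185, 0.0811, 0.3503]
orientation: [-179.8, 0.0, -11.7]
force: [0.7, 0.6, -0.2]
opening: 0.0681
gripper_force: 0.0
```

>>> arm_command --steps '[{"translation": [0,0,0],"rotation": [0,0,1.7],"claw": 68},{"translation": [0,0,0],"rotation": [0,0,3.4],"claw": 68},{"translation": [0,0,0],"rotation": [0,0,5.1],"claw": 68},{"translation": [0,0,0],"rotation": [0,0,6.8],"claw": 68},{"translation": [0,0,0],"rotation": [0,0,8.5],"claw": 68}]'

```text
clock: 11.0
tool_pos: [0.5182, 0.0801, 0.3489]
orientation: [-179.9, 0.1, -54.2]
force: [0.0, -0.1, -0.4]
opening: 0.0682
gripper_force: 0.0
```

>>> arm_command --steps '[{"translation": [0,0,0],"rotation": [0,0,1.7],"claw": 68},{"translation": [0,0,0],"rotation": [0,0,3.4],"claw": 68},{"translation": [0,0,0],"rotation": [0,0,5.1],"claw": 68},{"translation": [0,0,0],"rotation": [0,0,6.8],"claw": 68},{"translation": [0,0,0],"rotation": [0,0,8.5],"claw": 68}]'

```text
clock: 11.5
tool_pos: [0.5182, 0.08, 0.3489]
orientation: [179.9, 0.1, -96.7]
force: [-0.5, -0.4, 0.3]
opening: 0.0679
gripper_force: 0.0
```

Run:
```python
from h import *
e1,e2,a=frame(YAW)
_,s=side(75); z=s.as_matrix()[:,2]; g=CAP-a*(.095-.076); print("g",g)
for b in(.16,.22): print(g+.019*z-z*b); delta(g+.019*z-z*b,s)
# jar rim check (cap off): brightness crop
from plant import ctrl
im,d=ctrl.snapshot("scene"); np.savez("pics/scene7.npz",im=im,d=d)
P=cloud("scene",d)-(CAP-a*.095); k=(abs(P@e1)<.035)&(abs(P@e2)<.035)&(P@a>.04)&(P@a<.12)
q=P[k]; print(len(q)); 
for lo in range(40,115,10):
    w=q[(q@a>lo/1e3)&(q@a<lo/1e3+.01)]
    if len(w): print(lo,len(w),np.round([np.min(w@e1),np.max(w@e1),np.min(w@e2),np.max(w@e2)],3))
```

```text
g [0.59213124 0.22554092 0.10904552]
[0.61030049 0.32357346 0.20874757]
clock 11.5 joints [ 30.1   2.9  -6.1  -0.1 -81.  -36.8] tcp [0.5182 0.08   0.3489]
translation [-252.3  -63.3  140.7] rotation [-0.29  9.02  0.73] rows>= 5.9
[0.61803209 0.36528943 0.25117398]
clock 11.5 joints [ 30.1   2.9  -6.1  -0.1 -81.  -36.8] tcp [0.5182 0.08   0.3489]
translation [-294.7  -66.1   98.4] rotation [-0.29  9.02  0.73] rows>= 6.4
579
40 59 [-0.019  0.026 -0.008  0.026]
50 58 [-0.013  0.027 -0.014  0.026]
60 60 [-0.013  0.027 -0.007  0.025]
70 69 [-0.015  0.026 -0.021  0.027]
80 103 [-0.02   0.026 -0.023  0.026]
90 121 [-0.022  0.031 -0.022  0.027]
100 109 [-0.024  0.03  -0.022  0.029]
```

>>> arm_command --steps '[{"translation": [-46,-10,10],"rotation": [0,1.5,0],"claw": 68},{"translation": [-92,-20,20],"rotation": [-0.05,3.0,0.1],"claw": 68},{"translation": [-138,-30,30],"rotation": [-0.1,4.5,0.3],"claw": 68},{"translation": [-184,-40,40],"rotation": [-0.2,6.0,0.5],"claw": 68},{"translation": [-228,-50,50],"rotation": [-0.24,7.5,0.6],"claw": 68}]'

```text
clock: 12.05
tool_pos: [0.5935, 0.3036, 0.3001]
orientation: [179.8, -37.6, -99.2]
force: [2.7, 0.3, 1.8]
opening: 0.0678
gripper_force: 0.0
```

```bash
cat >> h.py <<'E'
e1,e2,a=frame(YAW); G=CAP-a*(.095-.076)+.0017*e1+.001*e2
E
python3 - <<'E'
from h import *
_,s=side(75); z=s.as_matrix()[:,2]
for b in(.16,.22): delta(G+.019*z-z*b,s)
E
```

```text
clock 12.05 joints [  52.9   35.2   17.1   17.  -105.5  -62.6] tcp [0.5935 0.3036 0.3001]
translation [-73.9 -15.4  57.7] rotation [-0.13  1.48  0.2 ] rows>= 1.9
clock 12.05 joints [  52.9   35.2   17.1   17.  -105.5  -62.6] tcp [0.5935 0.3036 0.3001]
translation [-81.6 -16.1  -1.8] rotation [-0.13  1.48  0.2 ] rows>= 1.7
```

Good reach margin so far. On to the 0.16 standoff.

>>> arm_command --steps '[{"translation": [-25,-5,5],"rotation": [-0.04,0.5,0.06],"claw": 68},{"translation": [-50,-10,20],"rotation": [-0.08,1.0,0.12],"claw": 68},{"translation": [-74,-15,45],"rotation": [-0.13,1.48,0.2],"claw": 68},{"translation": [-74,-15.4,58],"rotation": [-0.13,1.48,0.2],"claw": 68},{"translation": [-74,-15.4,58],"rotation": [-0.13,1.48,0.2],"claw": 68}]'

```text
clock: 12.55
tool_pos: [0.6111, 0.3212, 0.2047]
orientation: [179.5, -45.1, -100.2]
force: [-0.1, -0.7, 0.2]
opening: 0.0681
gripper_force: 0.0
```

Run:
```python
from h import *
_,s=side(75); z=s.as_matrix()[:,2]
delta(G+.019*z,s)
im,d=ctrl.snapshot("scene"); np.savez("pics/scene8.npz",im=im,d=d); cv2.imwrite("pics/s8.png",cv2.resize(im[120:320,200:420][...,::-1],(660,600),interpolation=cv2.INTER_CUBIC))
```

```text
clock 12.55 joints [  53.3   44.7   17.8   18.5 -104.5  -65.9] tcp [0.6111 0.3212 0.2047]
translation [  0.7  -1.3 154.6] rotation [ 0.06 -0.02  0.04] rows>= 3.1
```

View pics/s8.png

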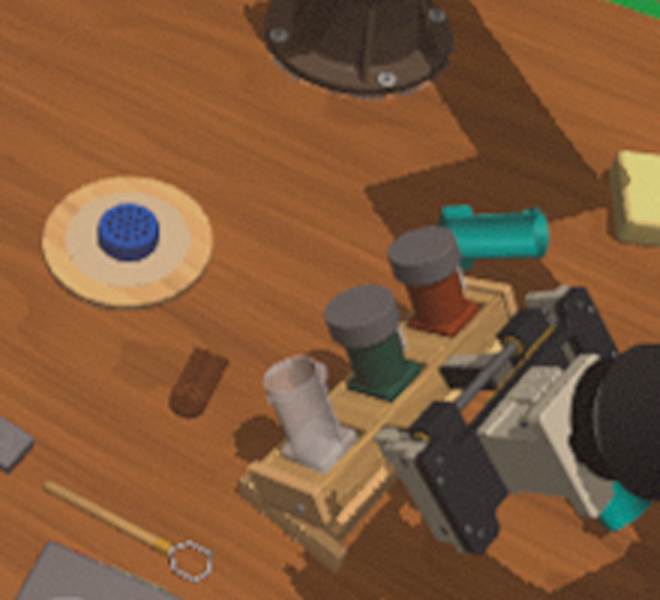

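The picture shows the gripper lined up with the clear jar (310,410) from up-slope, the cap laid holes-up on the bat (128,232), and the neighbours untouched. Advancing.

>>> arm_command --steps '[{"translation": [0,0,40],"rotation": [0.06,0,0],"claw": 68},{"translation": [0.7,-1,75],"rotation": [0.06,0,0],"claw": 68},{"translation": [0.7,-1.3,100],"rotation": [0.06,0,0],"claw": 68},{"translation": [0.7,-1.3,115],"rotation": [0.06,0,0],"claw": 68},{"translation": [0.7,-1.3,120],"rotation": [0.06,0,0],"claw": 68}]'

```text
clock: 13.1
tool_pos: [0.5976, 0.2375, 0.1255]
orientation: [-179.7, -44.7, -100.6]
force: [0.9, 0.8, 0.7]
opening: 0.0679
gripper_force: 0.0
```

Run:
```python
from h import *
_,s=side(75); z=s.as_matrix()[:,2]
delta(G+.019*z,s)
```

```text
clock 13.1 joints [ 50.5  41.8   1.1  20.1 -90.  -68.6] tcp [0.5976 0.2375 0.1255]
translation [-2.6  1.6 38.7] rotation [-0.03  0.06 -0.02] rows>= 0.8
```

>>> arm_command --steps '[{"translation": [-2,1.3,12],"rotation": [0,0,0],"claw": 68},{"translation": [-2,1.3,22],"rotation": [0,0,0],"claw": 68},{"translation": [-2,1.3,30],"rotation": [0,0,0],"claw": 68},{"translation": [-2,1.3,35],"rotation": [0,0,0],"claw": 68},{"translation": [-2,1.3,38],"rotation": [0,0,0],"claw": 68}]'

```text
clock: 13.6
tool_pos: [0.5915, 0.2133, 0.0955]
orientation: [-179.8, -44.8, -100.6]
force: [-0.2, -0.2, -0.0]
opening: 0.0683
gripper_force: 0.0
```

>>> arm_command --steps '[{"translation": [0,0,0],"rotation": [0,0,0],"claw": 60},{"translation": [0,0,0],"rotation": [0,0,0],"claw": 54},{"translation": [0,0,0],"rotation": [0,0,0],"claw": 48},{"translation": [0,0,0],"rotation": [0,0,0],"claw": 38},{"translation": [0,0,0],"rotation": [0,0,0],"claw": 38}]'

```text
clock: 14.1
tool_pos: [0.5917, 0.2138, 0.0959]
orientation: [-179.7, -44.8, -100.6]
force: [-0.2, 1.0, 0.2]
opening: 0.0471
gripper_force: 30.0
```

Run:
```python
from h import *
_,s=side(75); z=s.as_matrix()[:,2]
delta(G+.019*z,s); o,p,r=cur(); print(o["force"],o["opening"],o["gripper_force"],"lift in tool",r.inv().apply(a))
np.save("grip.npy",np.r_[p,r.as_quat()])
```

```text
clock 14.1 joints [ 49.7  41.9  -3.4  20.7 -85.6 -69.6] tcp [0.5917 0.2138 0.0959]
translation [ 0.9 -0.   0.5] rotation [-0.04  0.05 -0.02] rows>= 0.0
[-0.16342049  0.99244558  0.22280855] 0.04710983035747925 29.97804091020953 lift in tool [ 0.96479555 -0.00248119 -0.26298935]
```

>>> arm_command --steps '[{"translation": [9.6,0,-2.6],"rotation": [0,0,0],"claw": 38},{"translation": [24,0,-6.6],"rotation": [0,0,0],"claw": 38},{"translation": [43,0,-11.8],"rotation": [0,0,0],"claw": 38},{"translation": [67,0,-18.4],"rotation": [0,0,0],"claw": 38},{"translation": [92,0,-25],"rotation": [0,0,0],"claw": 38}]'

```text
clock: 14.6
tool_pos: [0.5822, 0.1652, 0.1804]
orientation: [-179.7, -44.8, -100.7]
force: [0.1, 0.3, -1.3]
opening: 0.0467
gripper_force: 30.0
```

Run:
```python
from h import *
o,p,r=cur(); print(o["force"],o["opening"],o["joint_pos"],p,r.as_euler("xyz",degrees=True))
im,d=ctrl.snapshot("scene"); cv2.imwrite("pics/s9.png",cv2.resize(im[150:300,230:380][...,::-1],(600,600),interpolation=cv2.INTER_CUBIC))
# next: tool down-ish (jar elev 15+?) keep jar elev ~45: tilt tool 30 from vertical
Rm=R.from_euler("xyz",[180,-45,-100.5],degrees=True); delta(p+[0,0,.15],Rm)
```

```text
[ 0.07485072  0.32430319 -1.28533695] 0.04665295122273345 [ 47.66803827  34.47848768  -5.93202212  21.93866336 -89.69105314
 -66.44548968] [0.58223888 0.16523498 0.1804311 ] [-179.73832694  -44.78352239 -100.67337057]
clock 14.65 joints [ 47.6  34.1  -5.9  22.  -89.8 -66.4] tcp [0.5828 0.1642 0.1845]
translation [ 1.018e+02 -1.000e-01 -1.045e+02] rotation [-0.04  0.08 -0.06] rows>= 2.9
```

View pics/s9.png

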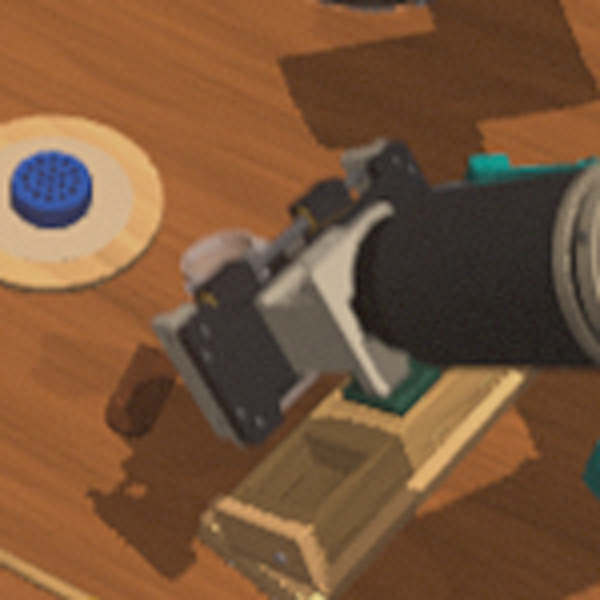

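The picture shows the jar in the grip clear of an empty pocket at (300,490), the neighbour jars standing and the cap on the bat at (50,188). That uses up the picture budget, so checks from here are numeric.

```bash
cat >> h.py <<'E'
def pour(elev,M,psi=180.):
    Rt=R.from_euler("xyz",[180,15-elev,psi],degrees=True); return np.array(M)-Rt.apply([.027,0,-.0263]),Rt
def rows(targets):
    o,q,Rc=cur(); print("clock",round(o["clock"],2),"joints",np.round(o["joint_pos"],0),"tcp",np.round(q,4))
    for p,Rt in targets: print(np.round(Rc.inv().apply(np.array(p)-q)*1000,0).tolist(),np.round((Rc.inv()*Rt).as_rotvec(degrees=True)/5,2).tolist())
E
python3 - <<'E'
from h import *
o,p,r=cur()
M=BOWL+[.035,0,.18]
P1,R1=pour(50,M); print(P1)
Q=[(p+[-.0,-.02,.05],r)]
rv=(r.inv()*R1).as_rotvec()
for f in (.12,.24,.36,.48): Q.append((p+(P1-p)*f*.9+[0,0,.13*min(1,f*3)],r*R.from_rotvec(rv*f)))
print(np.degrees(np.linalg.norm(rv))); rows(Q)
for f in(.25,.5,.75): print((r*R.from_rotvec(rv*f)).apply([.966,0,-.259])[2])
E
```

```text
[ 0.52953204 -0.389       0.22296974]
79.91524543776531
clock 14.65 joints [ 48.  34.  -6.  22. -90. -66.] tcp [0.5828 0.1642 0.1845]
[49.0, -4.0, -22.0] [0.0, 0.0, 0.0]
[78.0, -6.0, 6.0] [-1.23, -0.19, 1.46]
[157.0, -11.0, 11.0] [-2.46, -0.37, 2.92]
[228.0, -17.0, 25.0] [-3.68, -0.56, 4.39]
[273.0, -22.0, 64.0] [-4.91, -0.75, 5.85]
0.8415358832702963
0.8163049650626125
0.7901556142701415
```

>>> arm_command --steps '[{"translation": [40,-4,-15],"rotation": [0,0,0],"claw": 38},{"translation": [80,-6,-15],"rotation": [-1.0,-0.15,1.2],"claw": 38},{"translation": [125,-9,0],"rotation": [-2.2,-0.33,2.6],"claw": 38},{"translation": [170,-12,10],"rotation": [-3.3,-0.5,4.0],"claw": 38},{"translation": [215,-16,20],"rotation": [-4.4,-0.68,5.3],"claw": 38}]'

```text
clock: 15.15
tool_pos: [0.5665, -0.0019, 0.3179]
orientation: [-177.3, -40.6, -135.9]
force: [1.0, 0.1, -1.6]
opening: 0.047
gripper_force: 30.0
```

Run:
```python
from h import *
o,p,r=cur(); print(o["opening"],o["force"])
P1,R1=pour(50,BOWL+[.035,0,.18]); rv=(r.inv()*R1).as_rotvec(); print(np.degrees(np.linalg.norm(rv)),np.linalg.norm(P1-p))
rows([(p+(P1-p)*f,r*R.from_rotvec(rv*min(1,f*1.0))) for f in(.12,.24,.36,.48,.6)])
```

```text
0.04698622672091929 [ 0.95086023  0.06714324 -1.5815147 ]
46.08696474032804 0.40033066212129603
clock 15.15 joints [  28.   28.    7.   13. -107.  -74.] tcp [ 0.5665 -0.0019  0.3179]
[20.0, -29.0, 33.0] [-0.71, -0.11, 0.84]
[39.0, -58.0, 66.0] [-1.42, -0.22, 1.68]
[59.0, -86.0, 99.0] [-2.13, -0.33, 2.52]
[78.0, -115.0, 133.0] [-2.84, -0.43, 3.36]
[98.0, -144.0, 166.0] [-3.55, -0.54, 4.2]
```

>>> arm_command --steps '[{"translation": [20,-29,33],"rotation": [-0.71,-0.11,0.84],"claw": 38},{"translation": [39,-58,66],"rotation": [-1.42,-0.22,1.68],"claw": 38},{"translation": [59,-86,99],"rotation": [-2.13,-0.33,2.52],"claw": 38},{"translation": [78,-115,133],"rotation": [-2.84,-0.43,3.36],"claw": 38},{"translation": [98,-144,166],"rotation": [-3.55,-0.54,4.2],"claw": 38}]'

```text
clock: 15.65
tool_pos: [0.5451, -0.2351, 0.2598]
orientation: [-178.3, -37.0, -162.7]
force: [2.2, -0.5, -0.7]
opening: 0.0465
gripper_force: 30.0
```

Run:
```python
from h import *
o,p,r=cur(); print(o["opening"],o["force"])
P1,R1=pour(50,BOWL+[.035,0,.15]); rv=(r.inv()*R1).as_rotvec()
rows([(p+(P1-p)*f,r*R.from_rotvec(rv*min(1,f*1.0))) for f in(.25,.5,.75,.9,1)])
```

```text
0.04653424542366211 [ 2.1886551  -0.45971804 -0.69036187]
clock 15.65 joints [   2.   31.    8.   11. -102.  -76.] tcp [ 0.5451 -0.2351  0.2598]
[2.0, -35.0, 24.0] [-0.6, -0.09, 0.7]
[4.0, -70.0, 47.0] [-1.19, -0.18, 1.41]
[6.0, -105.0, 71.0] [-1.79, -0.27, 2.11]
[7.0, -126.0, 85.0] [-2.15, -0.33, 2.53]
[8.0, -139.0, 94.0] [-2.39, -0.36, 2.81]
```

>>> arm_command --steps '[{"translation": [2,-35,24],"rotation": [-0.6,-0.09,0.7],"claw": 38},{"translation": [4,-70,47],"rotation": [-1.19,-0.18,1.41],"claw": 38},{"translation": [6,-105,71],"rotation": [-1.79,-0.27,2.11],"claw": 38},{"translation": [7,-126,85],"rotation": [-2.15,-0.33,2.53],"claw": 38},{"translation": [8,-139,94],"rotation": [-2.39,-0.36,2.81],"claw": 38}]'

```text
clock: 16.15
tool_pos: [0.5293, -0.389, 0.1921]
orientation: [180.0, -35.1, 179.9]
force: [-0.5, 0.0, -1.1]
opening: 0.0465
gripper_force: 30.0
```

Run:
```python
from h import *
im,d=ctrl.snapshot("scene"); hsv=cv2.cvtColor(im,cv2.COLOR_RGB2HSV); m=cv2.inRange(hsv,(105,30,90),(128,130,255)); m[:110]=0; m[:,200:]=0
c=max(cv2.findContours(m,0,1)[0],key=cv2.contourArea); print("bowl box",cv2.boundingRect(c),"was 119 129 64 42")
o,p,r=cur(); print(o["opening"],o["force"])
rows([pour(e,BOWL+[.035,0,z]) for e,z in((50,.11),(42,.09),(34,.07),(26,.055),(18,.04))])
```

```text
bowl box (120, 129, 63, 43) was 119 129 64 42
0.046625149774010596 [ 0.18265918 -0.86447828 -2.89511262]
clock 16.2 joints [ -15.   40.   16.    8. -101.  -77.] tcp [ 0.5288 -0.3903  0.1912]
[-23.0, 1.0, 31.0] [0.03, -0.04, -0.03]
[-38.0, 1.0, 43.0] [0.03, -1.64, -0.03]
[-52.0, 1.0, 55.0] [0.03, -3.24, -0.04]
[-63.0, 1.0, 62.0] [0.03, -4.84, -0.04]
[-73.0, 1.0, 70.0] [0.02, -6.44, -0.04]
```

Run:
```python
from h import *
rows([pour(e,BOWL+[.035,0,z]) for e,z in((44,.13),(36,.11),(28,.095),(20,.085),(12,.075))])
```

```text
clock 16.2 joints [ -15.   40.   16.    8. -101.  -77.] tcp [ 0.5288 -0.3903  0.1912]
[-14.0, 1.0, 12.0] [0.03, -1.24, -0.03]
[-28.0, 1.0, 23.0] [0.03, -2.84, -0.04]
[-39.0, 1.0, 31.0] [0.03, -4.44, -0.04]
[-47.0, 1.0, 34.0] [0.02, -6.04, -0.04]
[-53.0, 1.0, 37.0] [0.02, -7.64, -0.04]
```

>>> arm_command --steps '[{"translation": [-14,1,12],"rotation": [0.03,-1.24,0],"claw": 38},{"translation": [-28,1,23],"rotation": [0.03,-2.84,0],"claw": 38},{"translation": [-39,1,31],"rotation": [0.03,-4.44,0],"claw": 38},{"translation": [-47,1,34],"rotation": [0.02,-6.0,0],"claw": 38},{"translation": [-53,1,37],"rotation": [0.02,-7.6,0],"claw": 38}]'

```text
clock: 16.7
tool_pos: [0.5541, -0.3847, 0.1333]
orientation: [-179.8, 3.3, -179.6]
force: [-0.0, 0.4, -1.7]
opening: 0.0467
gripper_force: 30.0
```

Run:
```python
from h import *
o=cur()[0]; print(o["opening"],o["force"])
rows([pour(e,BOWL+[.035,0,z]) for e,z in((9,.067),(6,.06),(3,.055),(0,.05),(-3,.046))])
```

```text
0.04671721432656808 [-0.04589151  0.4481383  -1.68620858]
clock 16.7 joints [-19.  23.  -8.  -1. -56. -70.] tcp [ 0.5541 -0.3847  0.1333]
[3.0, -4.0, 9.0] [-0.03, -0.54, 0.07]
[2.0, -4.0, 15.0] [-0.03, -1.14, 0.07]
[1.0, -4.0, 18.0] [-0.03, -1.74, 0.07]
[-0.0, -4.0, 22.0] [-0.03, -2.34, 0.07]
[-1.0, -4.0, 24.0] [-0.02, -2.94, 0.08]
```

>>> arm_command --steps '[{"translation": [3,-4,9],"rotation": [0,-0.54,0],"claw": 38},{"translation": [2,-4,15],"rotation": [0,-1.14,0],"claw": 38},{"translation": [1,-4,18],"rotation": [0,-1.74,0],"claw": 38},{"translation": [0,-4,22],"rotation": [0,-2.34,0],"claw": 38},{"translation": [-1,-4,24],"rotation": [0,-2.94,0],"claw": 38}]'

```text
clock: 17.2
tool_pos: [0.5554, -0.3884, 0.1086]
orientation: [-179.9, 17.7, -179.6]
force: [-0.1, 0.0, -1.2]
opening: 0.0466
gripper_force: 30.0
```

Run:
```python
from h import *
o=cur()[0]; print(o["opening"],o["force"])
rows([pour(e,BOWL+[.035,0,z]) for e,z in((-6,.042),(-9,.039),(-12,.036),(-16,.033),(-20,.03),(-24,.027),(-28,.025),(-32,.022),(-36,.02),(-40,.02))])
```

```text
0.046642568347989924 [-0.05486157  0.04535807 -1.197289  ]
clock 17.2 joints [-23.  19. -16. -11. -39. -59.] tcp [ 0.5554 -0.3884  0.1086]
[-1.0, -1.0, 2.0] [0.0, -0.65, 0.07]
[-2.0, -1.0, 3.0] [0.0, -1.25, 0.07]
[-2.0, -1.0, 5.0] [0.0, -1.85, 0.07]
[-2.0, -1.0, 5.0] [0.01, -2.65, 0.07]
[-3.0, -1.0, 6.0] [0.01, -3.45, 0.07]
[-3.0, -1.0, 6.0] [0.01, -4.25, 0.07]
[-3.0, -1.0, 6.0] [0.01, -5.05, 0.07]
[-3.0, -1.0, 6.0] [0.02, -5.85, 0.07]
[-3.0, -1.0, 5.0] [0.02, -6.65, 0.07]
[-3.0, -1.0, 3.0] [0.02, -7.45, 0.07]
```

>>> arm_command --steps '[{"translation": [-1,-1,2],"rotation": [0,-0.65,0],"claw": 38},{"translation": [-2,-1,3],"rotation": [0,-1.25,0],"claw": 38},{"translation": [-2,-1,5],"rotation": [0,-1.85,0],"claw": 38},{"translation": [-2,-1,5],"rotation": [0,-2.65,0],"claw": 38},{"translation": [-3,-1,6],"rotation": [0,-3.45,0],"claw": 38}]'

```text
clock: 17.7
tool_pos: [0.5608, -0.3887, 0.1042]
orientation: [-179.8, 35.1, -179.4]
force: [-0.6, -0.2, -2.8]
opening: 0.0468
gripper_force: 30.0
```

Run:
```python
from h import *
o=cur()[0]; print(o["opening"],o["force"])
rows([pour(e,BOWL+[.035,0,z]) for e,z in((-24,.027),(-28,.025),(-32,.022),(-36,.02),(-40,.02))])
im,d=ctrl.snapshot("top"); hsv=cv2.cvtColor(im,cv2.COLOR_RGB2HSV); print(im[215,400:430:4].tolist())
f,cx,cy,M,t=cam("top")
np.savez("pics/top10.npz",im=im,d=d)
```

```text
0.046752912643907615 [-0.60904925 -0.16637523 -2.80155968]
clock 17.7 joints [-31.  17. -17. -37. -30. -29.] tcp [ 0.5608 -0.3887  0.1042]
[1.0, -0.0, 0.0] [0.03, -0.79, 0.09]
[0.0, -0.0, -0.0] [0.03, -1.59, 0.09]
[1.0, -0.0, -0.0] [0.03, -2.39, 0.09]
[1.0, -0.0, -1.0] [0.04, -3.19, 0.09]
[-1.0, -0.0, -3.0] [0.04, -3.99, 0.09]
[[75, 68, 65], [43, 36, 35], [79, 61, 45], [85, 65, 49], [87, 67, 50], [90, 69, 51], [90, 70, 51], [88, 68, 51]]
```

>>> arm_command --steps '[{"translation": [1,0,0],"rotation": [0,-0.6,0],"claw": 38},{"translation": [1,0,0],"rotation": [0,-1.2,0],"claw": 38},{"translation": [1,0,0],"rotation": [0,-1.8,0],"claw": 38},{"translation": [1,0,0],"rotation": [0,-2.4,0],"claw": 38},{"translation": [1,0,0],"rotation": [0,-3.0,0],"claw": 38}]'

```text
clock: 18.25
tool_pos: [0.5602, -0.3896, 0.1039]
orientation: [-179.7, 50.0, -179.3]
force: [-1.4, 1.1, -1.0]
opening: 0.047
gripper_force: 30.0
```

>>> arm_command --steps '[{"translation": [0,0,0],"rotation": [0,0,0],"claw": 38},{"translation": [0,0,0],"rotation": [0,0,0],"claw": 38},{"translation": [0,0,0],"rotation": [0,0,0],"claw": 38},{"translation": [0,0,0],"rotation": [0,0,0],"claw": 38},{"translation": [0,0,0],"rotation": [0,0,0],"claw": 38}]'

```text
clock: 18.75
tool_pos: [0.5604, -0.3896, 0.1025]
orientation: [-179.8, 49.9, -179.5]
force: [-0.0, 0.7, -0.9]
opening: 0.0464
gripper_force: 30.0
```

Run:
```python
from h import *
o,p,r=cur(); print(o["opening"],o["force"],np.degrees(np.arcsin(r.apply([.966,0,-.259])[2])))
im,d=ctrl.snapshot("scene"); np.savez("pics/scene10.npz",im=im,d=d)
hsv=cv2.cvtColor(im,cv2.COLOR_RGB2HSV)
m=cv2.inRange(hsv,(105,30,90),(128,130,255)); m[:110]=0; m[:,200:]=0
c=max(cv2.findContours(m,0,1)[0],key=cv2.contourArea); print(cv2.boundingRect(c))
w=cv2.inRange(hsv,(0,0,150),(60,110,255)); w[:115]=0;w[185:]=0;w[:,:110]=0;w[:,195:]=0
for c in cv2.findContours(w,0,1)[0]:
    if cv2.contourArea(c)>=2:
        x,y,ww,h=cv2.boundingRect(c); P=cloud("scene",d)[y+h//2,x+ww//2]; print((x,y,ww,h),im[y+h//2,x+ww//2],np.round(P,3))
rows([pour(e,BOWL+[.035,0,z]) for e,z in((-20,.03),(0,.06),(15,.09),(30,.12),(45,.16))])
```

```text
0.0464228301492156 [-0.03325568  0.74217547 -0.90786373] -34.85512213842076
(124, 129, 59, 42)
(165, 156, 7, 4) [194 180 153] [ 0.449 -0.36   0.019]
(161, 154, 5, 3) [218 213 191] [ 0.445 -0.387  0.017]
(139, 144, 9, 15) [191 173 149] [ 0.546 -0.355  0.126]
(112, 134, 20, 26) [139 125 123] [ 0.599 -0.376  0.171]
(156, 133, 6, 9) [145 132 116] [ 0.515 -0.303  0.185]
(131, 115, 20, 9) [190 172 150] [ 0.488 -0.4    0.193]
(115, 115, 4, 7) [182 166 144] [ 0.522 -0.472  0.188]
clock 18.8 joints [-47.  20. -17. -69. -37.  10.] tcp [ 0.5603 -0.3897  0.1024]
[-1.0, 1.0, -1.0] [0.03, 2.97, 0.07]
[-12.0, 1.0, -16.0] [0.02, 6.97, 0.07]
[-25.0, 1.0, -35.0] [0.01, 9.97, 0.07]
[-38.0, 1.0, -56.0] [-0.0, 12.97, 0.08]
[-60.0, 1.0, -86.0] [-0.01, 15.97, 0.08]
```

>>> arm_command --steps '[{"translation": [0,1,-2],"rotation": [0,1.6,0],"claw": 38},{"translation": [-2,1,-4],"rotation": [0,3.1,0],"claw": 38},{"translation": [-5,1,-8],"rotation": [0,4.6,0],"claw": 38},{"translation": [-9,1,-13],"rotation": [0,6.0,0],"claw": 38},{"translation": [-15,1,-22],"rotation": [0,7.5,0],"claw": 38}]'

```text
clock: 19.3
tool_pos: [0.5519, -0.3875, 0.1239]
orientation: [179.2, 21.8, -179.7]
force: [-0.2, -1.9, -1.9]
opening: 0.0468
gripper_force: 30.0
```

Run:
```python
from h import *
o=cur()[0]; print(o["opening"],o["force"])
P,Q=pour(40,BOWL+[.035,.1,.26])
rows([pour(e,BOWL+[.035,y,z]) for e,y,z in((12,0,.09),(18,0,.12),(25,0.02,.16),(32,.06,.2),(40,.1,.24))])
```

```text
0.04677971481357976 [-0.20338398 -1.87418803 -1.93058981]
clock 19.3 joints [-25.  17. -16. -16. -38. -54.] tcp [ 0.5519 -0.3875  0.1239]
[-7.0, -1.0, -20.0] [0.17, 3.75, 0.08]
[-14.0, -1.0, -46.0] [0.17, 4.95, 0.09]
[-25.0, 20.0, -82.0] [0.17, 6.35, 0.1]
[-35.0, 60.0, -117.0] [0.16, 7.75, 0.12]
[-45.0, 101.0, -154.0] [0.15, 9.35, 0.13]
```

>>> arm_command --steps '[{"translation": [-10,-1,-40],"rotation": [0.1,1.6,0],"claw": 38},{"translation": [-18,10,-80],"rotation": [0.15,3.2,0],"claw": 38},{"translation": [-26,40,-110],"rotation": [0.17,4.8,0],"claw": 38},{"translation": [-35,70,-135],"rotation": [0.17,6.4,0.1],"claw": 38},{"translation": [-45,110,-154],"rotation": [0.15,8.0,0.1],"claw": 38}]'

```text
clock: 19.8
tool_pos: [0.535, -0.28, 0.2886]
orientation: [-179.9, -18.0, -180.0]
force: [1.0, -0.7, -1.4]
opening: 0.0465
gripper_force: 30.0
```

Run:
```python
from h import *
o,p,r=cur(); print(o["opening"],o["force"],p,r.as_euler("xyz",degrees=True))
for n in("scene","top"):
    im,d=ctrl.snapshot(n); np.savez(f"pics/{n}11.npz",im=im,d=d); hsv=cv2.cvtColor(im,cv2.COLOR_RGB2HSV); C=cloud(n,d)
    k=np.hypot(C[...,0]-BOWL[0],C[...,1]-BOWL[1])<.095
    w=cv2.inRange(hsv,(0,0,130),(60,110,255))&(k&(C[...,2]<.06)).astype(np.uint8)*255
    print(n,[(cv2.boundingRect(c),cv2.contourArea(c),np.round(C[c[:,0,1],c[:,0,0]].mean(0),3).tolist()) for c in cv2.findContours(w,0,1)[0]])
```

```text
0.04650769686471654 [ 0.9630973  -0.67225558 -1.41623778] [ 0.53501367 -0.28000799  0.28859293] [-179.90589661  -18.01680744 -179.96220299]
scene [((140, 155, 5, 4), 9.0, [0.493, -0.443, 0.016]), ((161, 154, 11, 8), 33.5, [0.448, -0.373, 0.014])]
top [((391, 250, 1, 1), 0.0, [0.397, -0.362, -0.006]), ((400, 233, 6, 5), 14.0, [0.442, -0.388, 0.016]), ((392, 227, 7, 11), 37.0, [0.446, -0.366, 0.015]), ((372, 223, 18, 27), 6.0, [0.433, -0.323, 0.0]), ((420, 218, 6, 5), 16.5, [0.49, -0.445, 0.015]), ((371, 213, 1, 9), 0.0, [0.488, -0.3, -0.0]), ((371, 209, 1, 1), 0.0, [0.512, -0.299, 0.001]), ((372, 206, 1, 1), 0.0, [0.521, -0.301, 0.003])]
```

Four balls are in the bowl: singles at (0.442,-0.388) and (0.490,-0.445), and a two-ball-sized blob at (0.446,-0.366). Now returning the jar.

```bash
cat >> h.py <<'E'
def back(): 
    g=np.load("grip.npy"); return g[:3],R.from_quat(g[3:])
E
python3 - <<'E'
from h import *
o,p,r=cur(); gp,gr=back(); P=gp+a*.12+[0,0,.04]; rv=(r.inv()*gr).as_rotvec(); print(P,np.linalg.norm(P-p),np.degrees(np.linalg.norm(rv)))
rows([(p+(P-p)*f+[0,0,.04*min(1,4*f)],r*R.from_rotvec(rv*f)) for f in(.09,.18,.27,.36,.45)])
E
```

```text
[0.58073582 0.15485467 0.23979249] 0.4356027657996749 82.7169454974348
clock 19.9 joints [ -7.  23.   8.   2. -94. -83.] tcp [ 0.5379 -0.2762  0.2856]
[-1.0, 39.0, -11.0] [0.75, 0.4, -1.22]
[-1.0, 78.0, -22.0] [1.5, 0.79, -2.44]
[-3.0, 116.0, -30.0] [2.26, 1.19, -3.67]
[-8.0, 155.0, -27.0] [3.01, 1.59, -4.89]
[-14.0, 194.0, -25.0] [3.76, 1.99, -6.11]
```

>>> arm_command --steps '[{"translation": [-1,39,-11],"rotation": [0.75,0.4,-1.22],"claw": 38},{"translation": [-1,78,-22],"rotation": [1.5,0.79,-2.44],"claw": 38},{"translation": [-3,116,-30],"rotation": [2.26,1.19,-3.67],"claw": 38},{"translation": [-8,155,-27],"rotation": [3.01,1.59,-4.89],"claw": 38},{"translation": [-14,194,-25],"rotation": [3.76,1.99,-6.11],"claw": 38}]'

```text
clock: 20.4
tool_pos: [0.5557, -0.0846, 0.3048]
orientation: [-174.3, -29.6, -146.9]
force: [1.7, -0.4, -1.4]
opening: 0.0467
gripper_force: 30.0
```

Run:
```python
from h import *
o,p,r=cur(); gp,gr=back(); P=gp+a*.12+[0,0,.06]; rv=(r.inv()*gr).as_rotvec(); print(p,P,np.linalg.norm(P-p),np.degrees(np.linalg.norm(rv)))
rows([(p+(P-p)*f,r*R.from_rotvec(rv*f)) for f in(.18,.36,.54,.72,.88)])
```

```text
[ 0.55572178 -0.08459586  0.30483815] [0.58073582 0.15485467 0.25979249] 0.24493135944644043 45.57765939953747
clock 20.4 joints [ 20.  21.   0.  12. -97. -77.] tcp [ 0.5557 -0.0846  0.3048]
[-28.0, 33.0, -10.0] [0.82, 0.44, -1.35]
[-56.0, 66.0, -20.0] [1.64, 0.88, -2.7]
[-83.0, 98.0, -29.0] [2.46, 1.33, -4.05]
[-111.0, 131.0, -39.0] [3.28, 1.77, -5.4]
[-136.0, 160.0, -48.0] [4.01, 2.16, -6.6]
```

>>> arm_command --steps '[{"translation": [-28,33,-10],"rotation": [0.82,0.44,-1.35],"claw": 38},{"translation": [-56,66,-20],"rotation": [1.64,0.88,-2.7],"claw": 38},{"translation": [-83,98,-29],"rotation": [2.46,1.33,-4.05],"claw": 38},{"translation": [-111,131,-39],"rotation": [3.28,1.77,-5.4],"claw": 38},{"translation": [-136,160,-48],"rotation": [4.01,2.16,-6.6],"claw": 38}]'

```text
clock: 20.9
tool_pos: [0.579, 0.1268, 0.2643]
orientation: [-178.3, -43.2, -106.7]
force: [1.3, -0.7, -0.8]
opening: 0.0467
gripper_force: 30.0
```

Run:
```python
from h import *
gp,gr=back(); rows([(gp+a*.12+[0,0,.02],gr),(gp+a*.08,gr)])
```

```text
clock 20.9 joints [ 44.  29.  -3.  21. -97. -65.] tcp [0.579  0.1268 0.2643]
[-50.0, 7.0, 14.0] [0.55, 0.29, -0.88]
[-102.0, 10.0, 40.0] [0.55, 0.29, -0.88]
```

>>> arm_command --steps '[{"translation": [-25,3,7],"rotation": [0.27,0.15,-0.44],"claw": 38},{"translation": [-50,7,14],"rotation": [0.55,0.29,-0.88],"claw": 38},{"translation": [-76,9,27],"rotation": [0.55,0.29,-0.88],"claw": 38},{"translation": [-102,10,40],"rotation": [0.55,0.29,-0.88],"claw": 38},{"translation": [-102,10,40],"rotation": [0.55,0.29,-0.88],"claw": 38}]'

```text
clock: 21.4
tool_pos: [0.5832, 0.1718, 0.1623]
orientation: [-180.0, -44.9, -100.8]
force: [-0.5, -1.1, -1.0]
opening: 0.0468
gripper_force: 30.0
```

Run:
```python
from h import *
gp,gr=back(); c=.0012*e2-.0008*e1; rows([(gp+a*h+c,gr) for h in(.06,.045,.035,.03)])
im,d=ctrl.snapshot("scene"); np.savez("pics/scene12.npz",im=im,d=d)
P=cloud("scene",d); o,p,r=cur(); g=p-r.apply([0,0,.019]); Q=P-(g-.076*r.apply([.966,0,-.259])); X,Y,Z=Q@e1,Q@e2,Q@a
k=(abs(X)<.045)&(abs(Y)<.035)&(Z>-.01)&(Z<.06)
for lo in range(-10,60,10):
    w=k&(Z>lo/1e3)&(Z<lo/1e3+.01)
    if w.any(): print(lo,w.sum(),np.round([X[w].min(),X[w].max(),Y[w].min(),Y[w].max()],3))
```

```text
clock 21.4 joints [ 48.  36.  -6.  22. -89. -67.] tcp [0.5832 0.1718 0.1623]
[-20.0, 0.0, -0.0] [0.07, -0.03, -0.02]
[-34.0, 0.0, 4.0] [0.07, -0.03, -0.02]
[-44.0, 0.0, 6.0] [0.07, -0.03, -0.02]
[-49.0, 0.0, 8.0] [0.07, -0.03, -0.02]
0 17 [-0.016  0.015  0.021  0.025]
```

>>> arm_command --steps '[{"translation": [-20,0,0],"rotation": [0.07,0,0],"claw": 38},{"translation": [-34,0,4],"rotation": [0.07,0,0],"claw": 38},{"translation": [-44,0,6],"rotation": [0.07,0,0],"claw": 38},{"translation": [-49,0,8],"rotation": [0.07,0,0],"claw": 38},{"translation": [-49,0,8],"rotation": [0.07,0,0],"claw": 38}]'

```text
clock: 21.95
tool_pos: [0.59, 0.2, 0.1252]
orientation: [-179.4, -44.7, -101.0]
force: [-1.2, -0.2, -0.9]
opening: 0.0472
gripper_force: 30.0
```

Run:
```python
from h import *
print(cur()[0]["force"])
gp,gr=back(); c=.0012*e2-.0008*e1; rows([(gp+a*h+c,gr) for h in(.025,.02,.015,.01,.005)])
```

```text
[-1.15177318 -0.17168567 -0.88131486]
clock 21.95 joints [ 49.  39.  -4.  21. -87. -69.] tcp [0.59   0.2    0.1252]
[-7.0, 2.0, 3.0] [-0.02, 0.0, -0.05]
[-12.0, 2.0, 5.0] [-0.02, 0.0, -0.05]
[-16.0, 2.0, 6.0] [-0.02, 0.0, -0.05]
[-21.0, 2.0, 7.0] [-0.02, 0.0, -0.05]
[-26.0, 2.0, 9.0] [-0.02, 0.0, -0.05]
```

>>> arm_command --steps '[{"translation": [-4,1,2],"rotation": [0,0,0],"claw": 38},{"translation": [-7,2,3],"rotation": [0,0,0],"claw": 38},{"translation": [-9,2,3.8],"rotation": [0,0,0],"claw": 38},{"translation": [-12,2,5],"rotation": [0,0,0],"claw": 38},{"translation": [-14,2,5.5],"rotation": [0,0,0],"claw": 38}]'

```text
clock: 22.45
tool_pos: [0.5894, 0.2064, 0.112]
orientation: [-179.3, -44.7, -101.1]
force: [-0.1, 0.0, -1.5]
opening: 0.0468
gripper_force: 30.0
```

Run:
```python
from h import *
print(cur()[0]["force"])
gp,gr=back(); c=.0012*e2-.0008*e1; rows([(gp+a*h+c,gr) for h in(.015,.01,.007,.005,.003,0)])
```

```text
[-0.08151089  0.01193862 -1.54045103]
clock 22.45 joints [ 49.  40.  -4.  21. -86. -69.] tcp [0.5894 0.2064 0.112 ]
[-3.0, -0.0, 1.0] [-0.02, 0.01, -0.06]
[-8.0, -0.0, 2.0] [-0.02, 0.01, -0.06]
[-10.0, 0.0, 3.0] [-0.02, 0.01, -0.06]
[-12.0, 0.0, 4.0] [-0.02, 0.01, -0.06]
[-14.0, 0.0, 4.0] [-0.02, 0.01, -0.06]
[-17.0, 0.0, 5.0] [-0.02, 0.01, -0.06]
```

In the pocket without resistance. Last stretch.

>>> arm_command --steps '[{"translation": [-3,0,1],"rotation": [0,0,0],"claw": 38},{"translation": [-6,0,1.8],"rotation": [0,0,0],"claw": 38},{"translation": [-9,0,2.6],"rotation": [0,0,0],"claw": 38},{"translation": [-11,0,3.2],"rotation": [0,0,0],"claw": 38},{"translation": [-13,0,3.8],"rotation": [0,0,0],"claw": 38}]'

```text
clock: 22.95
tool_pos: [0.5907, 0.2129, 0.1001]
orientation: [-179.3, -44.7, -101.0]
force: [-0.2, 0.1, -2.3]
opening: 0.0464
gripper_force: 30.0
```

>>> arm_command --steps '[{"translation": [-0.6,0,0.2],"rotation": [0,0,0],"claw": 38},{"translation": [-1.2,0,0.4],"rotation": [0,0,0],"claw": 38},{"translation": [-1.8,0,0.6],"rotation": [0,0,0],"claw": 38},{"translation": [-2.2,0,0.7],"rotation": [0,0,0],"claw": 38},{"translation": [-2.2,0,0.7],"rotation": [0,0,0],"claw": 38}]'

```text
clock: 23.45
tool_pos: [0.5909, 0.2138, 0.0983]
orientation: [-179.3, -44.7, -101.0]
force: [-0.1, 0.4, -1.5]
opening: 0.0468
gripper_force: 30.0
```

Run:
```python
from h import *
print(cur()[0]["force"])
gp,gr=back(); rows([(gp,gr)]); o,p,r=cur(); print("height along a above grip mm",(p-gp)@a*1e3,(p-gp)@e1*1e3,(p-gp)@e2*1e3)
```

```text
[-0.08271547  0.37566116 -1.50106816]
clock 23.45 joints [ 50.  42.  -4.  21. -86. -70.] tcp [0.5909 0.2138 0.0983]
[-2.0, -1.0, 2.0] [-0.02, 0.01, -0.06]
height along a above grip mm 2.190783231389158 -0.7148622226587065 1.0392373579161378
```

>>> arm_command --steps '[{"translation": [-0.5,0,0.2],"rotation": [0,0,0],"claw": 38},{"translation": [-1,0,0.4],"rotation": [0,0,0],"claw": 38},{"translation": [-1.5,0,0.6],"rotation": [0,0,0],"claw": 38},{"translation": [-2,0,0.7],"rotation": [0,0,0],"claw": 38},{"translation": [-2.3,0,0.8],"rotation": [0,0,0],"claw": 38}]'

```text
clock: 23.95
tool_pos: [0.5911, 0.2147, 0.0963]
orientation: [-179.3, -44.7, -101.0]
force: [-0.4, -0.7, 1.5]
opening: 0.0468
gripper_force: 30.0
```

Run:
```python
from h import *
gp,gr=back(); o,p,r=cur(); print(o["force"],"height along a above grip mm",(p-gp)@a*1e3,(p-gp)@e1*1e3,(p-gp)@e2*1e3)
```

```text
[-0.36444334 -0.67569727  1.51014966] height along a above grip mm 0.010716020794179828 -0.7100498962839374 0.8714096580893093
```

>>> arm_command --steps '[{"translation": [-0.5,0,0.1],"rotation": [0,0,0],"claw": 38},{"translation": [-0.5,0,0.1],"rotation": [0,0,0],"claw": 38},{"translation": [-0.3,0,0.1],"rotation": [0,0,0],"claw": 52},{"translation": [-0.3,0,0.1],"rotation": [0,0,0],"claw": 62},{"translation": [-0.3,0,0.1],"rotation": [0,0,0],"claw": 68}]'

```text
clock: 24.45
tool_pos: [0.5912, 0.2152, 0.0955]
orientation: [-179.3, -44.7, -101.0]
force: [-0.7, -0.6, 0.4]
opening: 0.0628
gripper_force: 0.0
```

>>> arm_command --steps '[{"translation": [0,0,-8],"rotation": [0,0,0],"claw": 68},{"translation": [0,0,-25],"rotation": [0,0,0],"claw": 68},{"translation": [0,0,-60],"rotation": [0,0,0],"claw": 68},{"translation": [0,0,-105],"rotation": [0,0,0],"claw": 68},{"translation": [0,0,-150],"rotation": [0,0,0],"claw": 68}]'

```text
clock: 24.95
tool_pos: [0.6096, 0.32, 0.2042]
orientation: [-179.3, -44.7, -101.0]
force: [1.7, 1.3, -0.5]
opening: 0.0682
gripper_force: 0.0
```

Run:
```python
from h import *
im,d=ctrl.snapshot("scene"); np.savez("pics/scene13.npz",im=im,d=d); z=np.load("pics/scene8.npz")
A=im[225:300,275:345].astype(int); B=z["im"][225:300,275:345].astype(int); 
for sh in [(dy,dx) for dy in(-2,-1,0,1,2) for dx in(-2,-1,0,1,2)]:
    s=np.abs(np.roll(B,sh,(0,1))-A)[5:-5,5:-5].mean(); print(sh,round(s,2),end="; ")
F=CAP-.095*a
for D in(z["d"],d):
    P=cloud("scene",D)-F;X,Y,Z=P@e1,P@e2,P@a;k=(abs(X)<.035)&(abs(Y)<.035)&(Z>.04)&(Z<.13); print("\nrim h",np.percentile(Z[k],[95,99]),k.sum(),[np.round([np.percentile(V[k&(Z>l)&(Z<l+.015)],q) for V in(X,Y) for q in(2,98)],4).tolist() for l in(.055,.09)])
o=cur()[0];print(o["force"],o["tool_pos"])
```

```text
(-2, -2) 13.52; (-2, -1) 11.79; (-2, 0) 12.04; (-2, 1) 13.36; (-2, 2) 15.08; (-1, -2) 11.39; (-1, -1) 8.84; (-1, 0) 8.04; (-1, 1) 10.2; (-1, 2) 13.88; (0, -2) 11.94; (0, -1) 8.09; (0, 0) 4.63; (0, 1) 8.98; (0, 2) 13.14; (1, -2) 13.56; (1, -1) 10.51; (1, 0) 9.34; (1, 1) 10.86; (1, 2) 13.19; (2, -2) 15.62; (2, -1) 14.54; (2, 0) 13.9; (2, 1) 13.96; (2, 2) 15.28; 
rim h [0.10559185 0.1066014 ] 578 [[-0.0109, 0.0257, -0.0068, 0.0249], [-0.0203, 0.0291, -0.0217, 0.0264]]

rim h [0.10513623 0.10682314] 576 [[-0.0115, 0.0255, -0.0085, 0.0248], [-0.0203, 0.0291, -0.0212, 0.0259]]
[-0.27060734  1.75847645  7.36317618] [0.61171994 0.32519956 0.20950396]
```

>>> arm_command --steps '[{"translation": [0,0,-20],"rotation": [0,0,0],"claw": 68},{"translation": [0,0,-40],"rotation": [0,0,0],"claw": 68},{"translation": [0,0,-40],"rotation": [0,0,0],"claw": 68},{"translation": [0,0,-40],"rotation": [0,0,0],"claw": 68},{"translation": [0,0,-40],"rotation": [0,0,0],"claw": 68}]'

```text
clock: 25.5
tool_pos: [0.6142, 0.3459, 0.23]
orientation: [-179.4, -44.7, -101.0]
force: [0.4, 0.1, -0.2]
opening: 0.0683
gripper_force: 0.0
```

Run:
```python
from h import *
for n in("scene","top"):
    im,d=ctrl.snapshot(n); hsv=cv2.cvtColor(im,cv2.COLOR_RGB2HSV); C=cloud(n,d)
    k=np.hypot(C[...,0]-BOWL[0],C[...,1]-BOWL[1])<.08
    w=cv2.inRange(hsv,(0,0,130),(60,110,255))&(k&(C[...,2]<.06)).astype(np.uint8)*255
    print(n,"balls",[(cv2.boundingRect(c),cv2.contourArea(c)) for c in cv2.findContours(w,0,1)[0]])
    m=cv2.inRange(hsv,(105,30,90),(128,130,255)); 
    if n=="scene": m[:120]=0; m[:,200:]=0
    c=max(cv2.findContours(m,0,1)[0],key=cv2.contourArea); print("bowl",cv2.boundingRect(c))
    D=np.abs(im.astype(int)-np.load(f"pics/{n}0.npz")["im"]).max(2); D=cv2.morphologyEx((D>50).astype(np.uint8),cv2.MORPH_OPEN,np.ones((3,3)))
    print("changes",[cv2.boundingRect(c) for c in cv2.findContours(D,0,1)[0]])
```

```text
scene balls [((140, 155, 5, 4), 9.0), ((161, 154, 11, 8), 32.0)]
bowl (119, 129, 64, 42)
changes [(446, 330, 29, 27), (452, 325, 3, 3), (397, 323, 3, 3), (342, 303, 4, 3), (312, 302, 3, 3), (305, 291, 86, 58), (443, 262, 3, 3), (338, 262, 4, 6), (450, 250, 9, 38), (367, 238, 3, 3), (285, 236, 26, 23), (458, 229, 54, 65), (372, 217, 5, 5), (363, 210, 6, 3), (336, 207, 146, 152), (232, 188, 21, 19), (341, 186, 6, 6), (356, 185, 3, 3), (370, 182, 23, 12), (396, 180, 5, 5), (369, 178, 3, 3), (354, 177, 11, 8), (347, 177, 3, 3), (408, 176, 4, 6), (359, 176, 3, 3), (368, 170, 27, 12), (382, 159, 4, 4), (377, 158, 4, 3), (316, 157, 5, 3), (369, 155, 7, 4), (320, 152, 16, 7), (311, 151, 5, 5), (355, 149, 13, 9), (346, 144, 3, 4), (350, 134, 26, 15), (355, 125, 5, 3), (332, 114, 3, 3), (498, 111, 4, 5), (294, 110, 5, 5), (501, 93, 11, 37), (156, 93, 15, 10), (344, 91, 20, 27), (120, 87, 190, 72), (293, 83, 13, 25), (348, 47, 3, 3), (346, 43, 3, 3), (130, 37, 5, 12), (126, 27, 3, 3), (116, 27, 8, 7), (149, 20, 20, 19), (509, 18, 3, 3), (127, 15, 4, 3), (110, 14, 16, 11), (139, 8, 12, 20), (482, 5, 4, 3), (338, 4, 6, 6), (119, 3, 4, 4), (482, 0, 30, 8), (424, 0, 88, 109), (125, 0, 21, 7)]
top balls [((400, 233, 6, 5), 15.0), ((392, 227, 7, 11), 36.0), ((420, 218, 6, 5), 15.5)]
bowl (376, 181, 71, 72)
changes [(238, 382, 3, 2), (230, 367, 4, 3), (243, 365, 4, 3), (231, 360, 5, 5), (247, 356, 5, 11), (118, 330, 9, 15), (194, 255, 318, 129), (273, 209, 22, 23), (182, 146, 25, 24), (114, 116, 5, 9), (0, 43, 213, 341)]
```

Four balls are in the bowl, the bowl hasn't moved, the cap is on the bat and the jar is home.

```bash
python3 -c "
from plant import ctrl
print(ctrl.close_job())"
```

```text
the job is handed in; nothing more can be done
None
```

Job handed in at about 25.6 s: the cap lies holes-up on the bat, all four balls are in the wash bowl, which hasn't moved, and the empty jar is back home in its pocket.

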